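# Erect the folding tray and box the bush that fits

### The arm

A 6-joint arm with a two-finger parallel gripper is mounted at the origin on the work surface. World frame = base frame: x ahead of the robot, y to its left, z up, the work surface at z = 0. Lengths are in m, angles in rad, forces in N, time in s.
With the tool pointing down it reaches from about 0.225 to 0.875 m from the base axis. Payload 3.4 kg.
Tool frame: the origin (TCP) lies on the mounting face of the last link; the fingertips stand 173 mm ahead of it and the grasp point (between the pads) lies 155 mm ahead of it; x points along the fingers, y is the direction in which the jaws open and shut, and the axes are right-handed (so a half turn about x gives the same grasp; the last joint's range is limited). The gripper opens to 85 mm and grips with 20 to 120 N. Pads are 22 mm wide; open, the fingers measure 114 mm over their backs; the gripper's body (76 mm by 85 mm) begins 54 mm behind the grasp point. The pads swing forward as they close: fully open they stand 13 mm farther back than shut.
Start: joints at [-1.44, 0.276, 1.505, -0, 1.361, -0.121], TCP at [0.143, -0.557, 0.405] pointing down, gripper open.
Joint ranges: [-2.89, 2.89], [-0.75, 2.08], [0.22, 2.7], [-1.18, 4.32], [0.11, 2.71], [-2.7, 2.7]. Speed limits (rad/s): [2.57, 2.57, 3.14, 3.14, 3.14, 3.14].

### API

Orientations are given as a 3x3 rotation matrix whose columns are the frame's x, y, z axes.
In Python, from rig import * gives the robot as it stands.
- The arm moves only by the tool arm_command, never from a script. Its argument "moves" is a list of rows, each an object with "travel": the shift along the tool's x, y, z scaled (see below), a list of three; "twist": the turn, a rotation vector about the tool's x, y, z scaled (see below), a list of three; "gripper": the gripper command: -1 is shut, 1 is fully open, values between are in proportion. A call has 1 to 20 rows; each row is the pose to reach, as a shift and turn from the pose commanded when the call began, along the tool's axes at that moment; what a row does not reach only later rows make up. The controller multiplies each number of a shift by 80 cm and each number of a turn by 30 degrees. A row lasts 1/8 s, in which the tool goes at most 62.5 mm and 10.7 degrees, less where a joint would pass 70% of its speed; a pose out of reach is approached as far as the arm can. A call with a number of a shift or a turn outside -1 to 1 is refused whole. A call with a gripper value outside its range is refused whole. The fingers move at their own pace and stop on an object; the grip force is fixed at half the most. Time passes only in rows, so rows that repeat a pose let the fingers close. It gives the time, the measured TCP pose, the force and the opening at its end, in the units of the state.
- get_obs(): the state, without advancing time (a new reading comes with each control period).
- snapshot(name): name is "scene" or "top" or "wrist"; returns (picture, depth): 400x640x3 uint8, red, green, blue; 400x640 float32, m along the optical axis (not along the pixel's ray), 0 where there is no reading.
- camera_params(name): a dict with "intrinsics" (3x3 intrinsics, pixels), "camera_from_world" (4x4, takes a point from world to camera coordinates). Camera axes: x right, y down, z forward; pixel columns grow to the right and rows downward; lengths in m; the calibration is good to about 2 mm. A picture is of the moment at which its call begins: read the wrist's pose just before it. camera_params takes no time and is no camera call; for the wrist camera it gives the pose at the moment of the call.
- sign_off(): hands the job in, once; it reports no verdict.
The state is a dict: "t": time; "qpos": joint angles; "dq": joint speeds; "joint_torque": joint torques, N m; "eef_pos": TCP position; "tcp_rot": TCP orientation; "ft_force": force on the tool from outside, world axes, zero at the start; "ft_torque": the same for the moment, N m; "finger_gap": finger opening in m.
Only numpy, scipy, OpenCV 4.12 (cv2) and the standard library are available. Lean on these libraries where they do the work, as an engineer would, in place of code of your own. Each camera call takes 0.05 s, during which the arm holds its last target.

### The job

Fold the tray's three hinged panels fully upright. Then feel or try which of the two bushes has the spigot that fits the tray's pocket, stand that bush on its spigot end on the open bench and let go of it, then take it again from above and lower it, without dropping it, spigot down to the bottom of the pocket. Leave it there with the panels upright and the other bush out of the tray, and do not disturb the die, jar, roll or wrench.

Things in the scene. Friction and masses are not known exactly. Their poses are not given: they have to be found in the camera images.
- tray: Folding tray of stiff brown board on a wooden block, fixed to the bench: floor 130 x 130 mm, its top 36 mm above the bench. Origin on the bench under the floor's middle; x points to its far wall (fixed upright, 50 mm high, 5 mm thick), y to its left panel, z up. Its other three sides are hinged panels, found partly raised. On the floor's middle sits a grey block 60 x 60 x 24 mm with a round pocket.
- pocket (a point): Centre of the pocket's floor, 36 mm above the bench. The pocket is round, 35.6 mm in diameter, 24 mm deep, its mouth 60 mm above the bench; z up. Only the 34 mm spigot enters; the 38 mm one stops on the mouth. Seated, the spigot's end stands on the pocket floor and the body's shoulder is 2 mm above the block.
- panel_near (a joint): Fold angle of the tray panel on the side of the robot: 0 = lying flat outwards, growing as it is raised, 1.571 = upright, against its stop. The fold is stiff (about 0.1 Nm of friction): the panel stays where it is left.
- tab_near (a point): Point in the middle of the pull tab of the tray panel on the side of the robot: the tab is 20 mm wide (along the fold), 6 mm thick, and projects 34 mm beyond the panel's free edge; this point lies 24 mm beyond the free edge, 74 mm from the fold line.
- hinge_near (a point): Middle of the fold line of the tray panel on the side of the robot, 36 mm above the bench, fixed to the tray. The panel is 50 mm from fold to free edge, 120 mm along the fold, 4 mm thick.
- panel_left (a joint): Fold angle of the tray panel on the robot's left (+y of the tray): 0 = lying flat outwards, growing as it is raised, 1.571 = upright, against its stop. The fold is stiff (about 0.1 Nm of friction): the panel stays where it is left.
- tab_left (a point): Point in the middle of the pull tab of the tray panel on the robot's left (+y of the tray): the tab is 20 mm wide (along the fold), 6 mm thick, and projects 34 mm beyond the panel's free edge; this point lies 24 mm beyond the free edge, 74 mm from the fold line.
- hinge_left (a point): Middle of the fold line of the tray panel on the robot's left (+y of the tray), 36 mm above the bench, fixed to the tray. The panel is 50 mm from fold to free edge, 120 mm along the fold, 4 mm thick.
- panel_right (a joint): Fold angle of the tray panel on the robot's right (-y of the tray): 0 = lying flat outwards, growing as it is raised, 1.571 = upright, against its stop. The fold is stiff (about 0.1 Nm of friction): the panel stays where it is left.
- tab_right (a point): Point in the middle of the pull tab of the tray panel on the robot's right (-y of the tray): the tab is 20 mm wide (along the fold), 6 mm thick, and projects 34 mm beyond the panel's free edge; this point lies 24 mm beyond the free edge, 74 mm from the fold line.
- hinge_right (a point): Middle of the fold line of the tray panel on the robot's right (-y of the tray), 36 mm above the bench, fixed to the tray. The panel is 50 mm from fold to free edge, 120 mm along the fold, 4 mm thick.
- bush_a: Stepped round steel bush, 90 mm long, about 0.45 kg: a body 42 mm in diameter, 64 mm long, and a coaxial spigot 26 mm long, chamfered 3 mm at its end. The two look alike but for the spigots: one is 34 mm in diameter, one 38 mm; which is which is not told. Origin: centre of the spigot's end face; +z along the axis to the body's far end (dark line 10 mm from it). At the start it lies level on the rest, axis 50 mm above the bench.
- bush_b: Stepped round steel bush, 90 mm long, about 0.45 kg: a body 42 mm in diameter, 64 mm long, and a coaxial spigot 26 mm long, chamfered 3 mm at its end. The two look alike but for the spigots: one is 34 mm in diameter, one 38 mm; which is which is not told. Origin: centre of the spigot's end face; +z along the axis to the body's far end (dark line 10 mm from it). At the start it lies level on the rest, axis 50 mm above the bench.
- rest: Fixed blue steel rest, 190 mm in its x, from -50 to 30 mm in its y; origin on the bench. The bushes lie 130 mm apart along its x, spigots to its +y, end faces near y = 55 mm. Each lies on two 8 mm rods along y, 13 mm either side of and 21 mm below its axis, none of it under the spigot, which sticks out free; the body's sides are clear to the bench, and it lifts straight up.
- die: bystander: steel disc, 100 mm in diameter, 32 mm high; origin under its centre
- jar: bystander: closed glass jar, 64 mm in diameter, 85 mm high; origin under its centre
- tape: bystander: roll 90 mm in diameter, 24 mm high; origin under its centre
- wrench: bystander: wrench 180 mm long lying on the bench; origin under its middle
There are look-alikes about, which are no part of the job. What is shaped like the bush_b but red is not meant. What is shaped like the bush_a but pink is not meant.

How it is judged:
On the way, in this order (a step that is already met when the one before it is completed fails the run):
1. the three hinged panels are upright (value of joint each of panel_near, panel_left, panel_right above 1.48 rad), for 0.2 s.
2. a bush stands by itself on its spigot end on the open bench, let go (((angle between bush_a's own z axis and vertical below 0.06 rad and height (world z) of bush_a below 0.006 m and horizontal distance between bush_a and pocket above 0.09 m and contact force between the fingers and bush_a below 0.05 N and linear speed of bush_a below 0.02 m/s) or (angle between bush_b's own z axis and vertical below 0.06 rad and height (world z) of bush_b below 0.006 m and horizontal distance between bush_b and pocket above 0.09 m and contact force between the fingers and bush_b below 0.05 N and linear speed of bush_b below 0.02 m/s))), for 0.2 s.
3. the bush that fits stands in the pocket, at its bottom (((z of bush_a in the frame of pocket between -0.004 and 0.004 m and horizontal distance between bush_a and pocket below 0.005 m and angle between bush_a's own z axis and vertical below 0.08 rad and linear speed of bush_a below 0.02 m/s and horizontal distance between bush_b and pocket above 0.1 m) or (z of bush_b in the frame of pocket between -0.004 and 0.004 m and horizontal distance between bush_b and pocket below 0.005 m and angle between bush_b's own z axis and vertical below 0.08 rad and linear speed of bush_b below 0.02 m/s and horizontal distance between bush_a and pocket above 0.1 m))), for 0.2 s.
At the end, for the whole second after the job is handed in: All three panels stand at 1.48 rad or more; one bush stands spigot down in the pocket, its spigot end within 4 mm of the pocket's floor in height and 5 mm of its centre, tilted less than 0.08 rad, at rest; the other bush's spigot end is more than 100 mm from the pocket's centre horizontally (all of step 1 and ((z of bush_a in the frame of pocket between -0.004 and 0.004 m and horizontal distance between bush_a and pocket below 0.005 m and angle between bush_a's own z axis and vertical below 0.08 rad and linear speed of bush_a below 0.02 m/s and horizontal distance between bush_b and pocket above 0.1 m) or (z of bush_b in the frame of pocket between -0.004 and 0.004 m and horizontal distance between bush_b and pocket below 0.005 m and angle between bush_b's own z axis and vertical below 0.08 rad and linear speed of bush_b below 0.02 m/s and horizontal distance between bush_a and pocket above 0.1 m))); the robot touches nothing.
It fails at once if a bystander (die, jar, roll, wrench) is moved more than 30 mm (distance of any of die, jar, tape, wrench from where it was at the start of the episode above 0.03 m).
It fails at once if a bush is dropped into the tray (falls freely by more than about 8 mm near the pocket) ((horizontal distance between bush_a and pocket below 0.04 m and linear speed of bush_a above 0.4 m/s and contact force between the fingers and bush_a below 0.05 N) or (horizontal distance between bush_b and pocket below 0.04 m and linear speed of bush_b above 0.4 m/s and contact force between the fingers and bush_b below 0.05 N)).
It also fails if it takes over 72 s, if anything falls off the work surface, if the arm or the gripper's body presses on something with over 40 N, if the wrist force passes 120 N, or if a joint passes its speed limit or range.

## Working session

There is one attempt and no reset: what is moved stays moved. The work goes in short steps, Python scripts to look and compute and a tool call to move; the robot and the scene stay as the last step left them, time stands still between calls to the robot, and variables do not carry over. Pictures are saved under pics/ and viewed, and the job is handed in when it is done.

Besides the shell and the picture viewer there is one more tool, called by a JSON object that holds its "fn" and its "kwargs", one argument or row to a line. arm_command: Moves the arm, as the interface text tells. Shifts and turns lie within -1 to 1; 1 stands for 80 cm of shift or 30 degrees of turn. Its arguments: {"type":"object","properties":{"moves":{"type":"array","items":{"type":"object","properties":{"travel":{"type":"array","items":{"type":"number"}},"twist":{"type":"array","items":{"type":"number"}},"gripper":{"type":"number"}}}}},"required":["moves"]}

```bash
ls; mkdir -p pics
python3 - <<'E'
from rig import *
import cv2,numpy as np
o=get_obs();print({k:np.round(v,3) for k,v in o.items()})
for n in("scene","top"):
    p,d=snapshot(n);cv2.imwrite(f"pics/{n}0.png",p[:,:,::-1]);np.save(f"pics/{n}0.npy",d);c=camera_params(n);print(n,c)
    np.savez(f"pics/{n}0_cam.npz",**c)
E
```

```text
pics
{'t': np.float64(0.0), 'qpos': array([-1.44 ,  0.277,  1.506, -0.   ,  1.361, -0.121]), 'dq': array([-0.001, -0.001, -0.001,  0.   , -0.001,  0.001]), 'joint_torque': array([ 1.0000e-03, -4.1677e+01, -2.4580e+01, -0.0000e+00,  1.1000e-02,
       -0.0000e+00]), 'eef_pos': array([ 0.143, -0.557,  0.404]), 'tcp_rot': array([[-0.   ,  0.249, -0.968],
       [ 0.002, -0.968, -0.249],
       [-1.   , -0.002, -0.   ]]), 'ft_force': array([ 0.023, -0.081, -0.168]), 'ft_torque': array([ 0.017, -0.022,  0.003]), 'finger_gap': np.float64(0.086)}
scene {'intrinsics': array([[454.01136472,   0.        , 322.71619665],
       [  0.        , 454.01136472, 200.74873446],
       [  0.        ,   0.        ,   1.        ]]), 'camera_from_world': array([[ 0.49844407,  0.86674689, -0.01741663, -0.33904516],
       [ 0.55158626, -0.3325743 , -0.76494897, -0.25454624],
       [-0.66880946,  0.37167751, -0.64385536,  1.62718512],
       [ 0.        ,  0.        ,  0.        ,  1.        ]])}
top {'intrinsics': array([[382.6667392 ,   0.        , 316.81056814],
       [  0.        , 382.6667392 , 196.52928048],
       [  0.        ,   0.        ,   1.        ]]), 'camera_from_world': array([[-0.00106363, -0.9999026 , -0.01391651,  0.0666714 ],
       [-0.9857857 ,  0.00338645, -0.16797349,  0.59595548],
       [ 0.16800426,  0.01354003, -0.98569328,  0.98416274],
       [ 0.        ,  0.        ,  0.        ,  1.        ]])}
```

View pics/scene0.png

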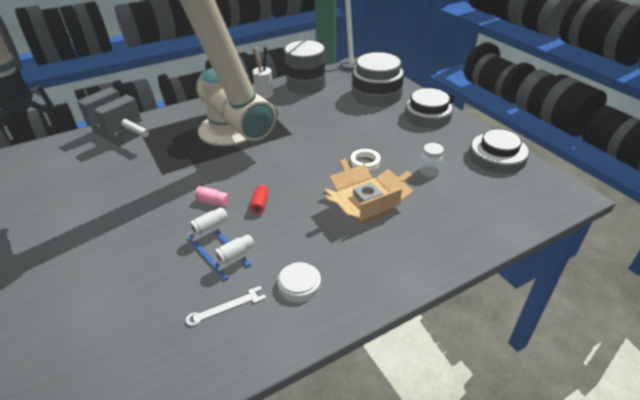

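View pics/top0.png

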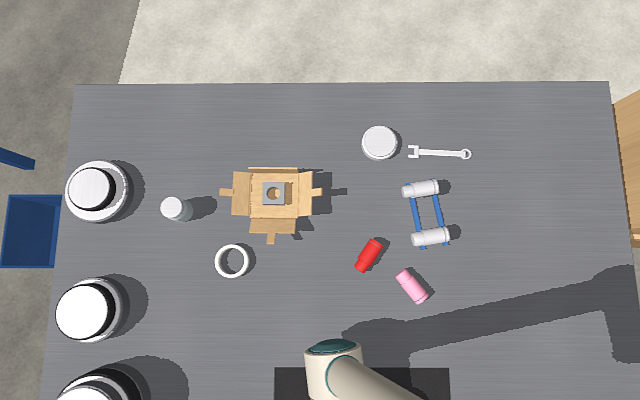

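The top view shows the tray at about (272,195). The silver bushes lie on the blue rest at (421,188) and (430,236). The red one at (369,255) and the pink one at (412,286) are look-alikes. The die is at (380,143), the wrench at (440,153), the roll at (232,261) and the jar at (175,208). I'll enlarge these next.

```bash
cat > h.py <<'E'
import numpy as np,cv2
def cam(n,k):
    c=np.load(f"pics/{n}{k}_cam.npz");return c["intrinsics"],c["camera_from_world"]
def unproj(K,T,u,v,d):
    p=np.array([(u-K[0,2])/K[0,0]*d,(v-K[1,2])/K[1,1]*d,d]);return T[:3,:3].T@(p-T[:3,3])
def ray_z(K,T,u,v,z):
    r=T[:3,:3].T@np.array([(u-K[0,2])/K[0,0],(v-K[1,2])/K[1,1],1]);c=-T[:3,:3].T@T[:3,3]
    return c+r*(z-c[2])/r[2]
def proj(K,T,p):
    q=T[:3,:3]@np.asarray(p,float)+T[:3,3];return K[0,0]*q[0]/q[2]+K[0,2],K[1,1]*q[1]/q[2]+K[1,2],q[2]
E
python3 - <<'E'
import cv2
p=cv2.imread("pics/top0.png")
cv2.imwrite("pics/top0_tray.png",cv2.resize(p[150:260,210:350],None,fx=5.6,fy=5.4,interpolation=cv2.INTER_CUBIC))
cv2.imwrite("pics/top0_rest.png",cv2.resize(p[165:260,385:465],None,fx=6,fy=6,interpolation=cv2.INTER_CUBIC))
p=cv2.imread("pics/scene0.png")
cv2.imwrite("pics/sc0_rest.png",cv2.resize(p[180:290,170:290],None,fx=5,fy=5,interpolation=cv2.INTER_CUBIC))
E
```

```text
(no output)
```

View pics/top0_tray.png

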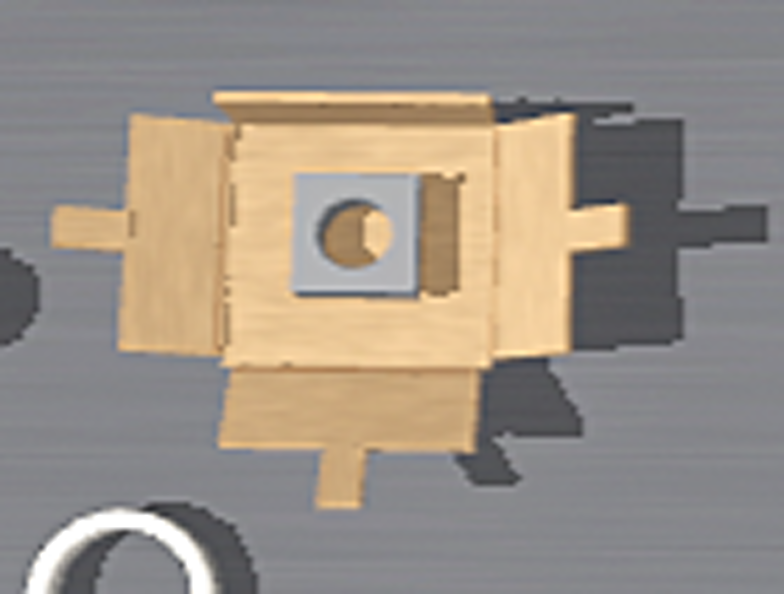

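View pics/top0_rest.png

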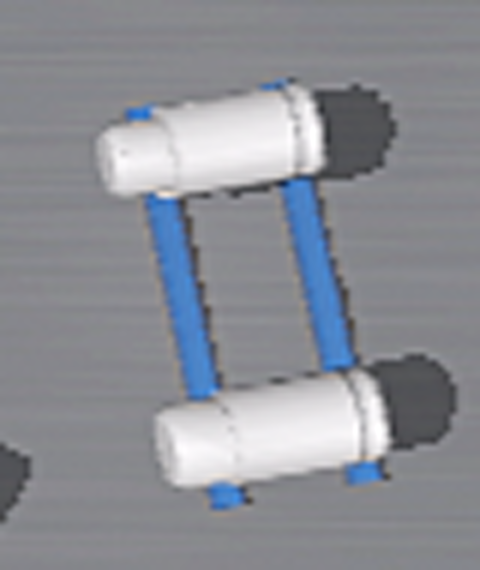

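View pics/sc0_rest.png

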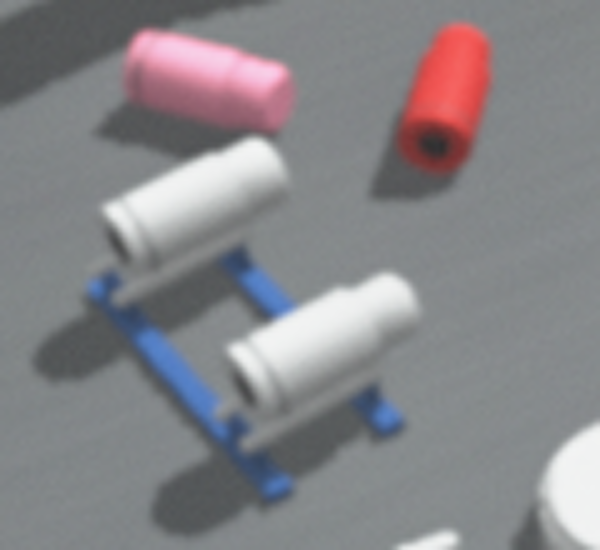

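Run:
```python
from h import *
K,T=cam("top",0);d=np.load("pics/top0.npy");p=cv2.imread("pics/top0.png")
f=lambda x,y:(210+(x+.5)/5.6-.5,150+(y+.5)/5.4-.5)
for nm,x,y,z in[("pocket",355,234,.06),("b",293,173,.06),("b",417,173,.06),("b",417,297,.06),("b",293,297,.06),
 ("floorNL",222,366,.036),("floorNR",490,366,.036),("farL",240,124,.036),("farR",492,124,.036)]:
    u,v=f(x,y);print(nm,np.round((u,v),1),np.round(ray_z(K,T,u,v,z),4),"depth",np.round(unproj(K,T,u,v,d[int(round(v)),int(round(u))]),4))
# tab tips & free edges by depth
for nm,x,y in[("tabL tip",56,226),("tabL mid",85,227),("tabL edge",120,229),("foldL",215,240),("panelL mid",175,240),("tabN tip",340,500),("tabN mid",342,475),("panelN edge",340,443),("panelN mid",345,410),("tabR tip",622,225),("tabR mid",600,227),("panelR edge",562,229),("panelR mid",530,230),("pocketfloor",345,238)]:
    u,v=f(x,y);uu,vv=int(round(u)),int(round(v));dd=np.median(d[vv-1:vv+2,uu-1:uu+2]);print(nm,np.round(unproj(K,T,u,v,dd),4))
vv,uu=np.mgrid[:400,:640]
X=np.stack([(uu-K[0,2])/K[0,0]*d,(vv-K[1,2])/K[1,1]*d,d],-1)-T[:3,3];W=X@T[:3,:3]
np.save("pics/W.npy",W)
for nm,(u0,u1,v0,v1) in dict(A=(398,444,175,201),B=(406,454,223,250)).items():
    w=W[v0:v1,u0:u1].reshape(-1,3);c=p[v0:v1,u0:u1].reshape(-1,3).astype(int)
    m=(w[:,2]>.045)&(w[:,2]<.09);w=w[m]
    print(nm,m.sum(),w.min(0),w.max(0))
    q=w[:,:2];ce=q.mean(0);a=np.linalg.svd(q-ce)[2][0]; a=a if a[1]>0 else -a
    n=np.array([-a[1],a[0]]);s=(q-ce)@a;t=(q-ce)@n
    print(ce,a,"s",s.min(),s.max())
    for lo in np.arange(-.05,.05,.01):
        k=(s>=lo)&(s<lo+.01)
        if k.any():print(round(lo,3),k.sum(),np.round([t[k].min(),t[k].max(),w[k,2].max()],4))
```

```text
pocket [273.  192.9] [0.6048 0.1831 0.06  ] depth [0.6099 0.1868 0.0316]
b [261.9 181.6] [0.6359 0.2136 0.06  ] depth [0.6364 0.214  0.0579]
b [284.1 181.6] [0.6357 0.1537 0.06  ] depth [0.6357 0.1537 0.0601]
b [284.1 204.6] [0.573  0.1528 0.06  ] depth [0.5769 0.1555 0.0335]
b [261.9 204.6] [0.5732 0.2122 0.06  ] depth [0.5763 0.2156 0.0388]
floorNL [249.2 217.4] [0.5416 0.2498 0.036 ] depth [ 0.5459  0.257  -0.0013]
floorNR [297.1 217.4] [0.5413 0.1193 0.036 ] depth [0.5452 0.1215 0.0021]
farL [252.4 172.6] [0.6669 0.2445 0.036 ] depth [0.6672 0.2447 0.0347]
farR [297.4 172.6] [0.6663 0.1192 0.036 ] depth [0.6665 0.1193 0.0352]
tabL tip [0.6082 0.3256 0.0663]
tabL mid [0.6081 0.3124 0.0636]
tabL edge [0.6083 0.2971 0.0571]
foldL [0.6057 0.2545 0.0394]
panelL mid [0.6043 0.2724 0.0473]
tabN tip [0.472  0.1848 0.0818]
tabN mid [0.4842 0.1849 0.0757]
panelN edge [0.5004 0.1876 0.065 ]
panelN mid [0.5176 0.1871 0.0538]
tabR tip [0.6039 0.0548 0.087 ]
tabR mid [0.6036 0.0651 0.0835]
panelR edge [0.6059 0.0835 0.0658]
panelR mid [0.6079 0.0994 0.0523]
pocketfloor [0.6071 0.1911 0.0356]
A
[... 340 characters left out ...]
  0.0725]
0.0 55 [-0.0207  0.0179  0.0732]
0.01 71 [-0.0221  0.0189  0.0739]
0.02 42 [-0.0159  0.0146  0.0673]
0.03 48 [-0.0187  0.015   0.0686]
0.04 40 [-0.0177  0.0142  0.0667]
B 564 [ 0.46293352 -0.27932741  0.04643926] [ 0.5152419  -0.18449695  0.07308324]
[ 0.48772891 -0.23045819] [-0.17211408  0.98507702] s -0.046494287700878836 0.04521080791579898
-0.05 37 [-0.0209  0.0199  0.0711]
-0.04 60 [-0.0196  0.0207  0.0725]
-0.03 64 [-0.0212  0.0198  0.0731]
-0.02 63 [-0.0209  0.0205  0.0727]
-0.01 58 [-0.0195  0.0203  0.0722]
0.0 58 [-0.0211  0.0198  0.0724]
0.01 68 [-0.0209  0.0206  0.0729]
0.02 58 [-0.0192  0.0183  0.0725]
0.03 56 [-0.0188  0.0174  0.0702]
0.04 42 [-0.0166  0.0181  0.0677]
```

Run:
```python
from h import *
W=np.load("pics/W.npy")
for nm,(u0,u1,v0,v1),zl in[("jar",(155,195,190,225),.07),("tape",(210,255,240,282),.015),("die",(358,402,122,162),.025),("wrench",(405,475,142,162),.006),("red",(352,386,235,275),.02),("pink",(392,432,266,306),.02)]:
    w=W[v0:v1,u0:u1].reshape(-1,3);w=w[w[:,2]>zl];print(nm,len(w),np.round(w.min(0),3),np.round(w.max(0),3))
p=cv2.imread("pics/scene0.png")
cv2.imwrite("pics/sc0_tray.png",cv2.resize(p[135:235,310:450],None,fx=5.6,fy=5.6,interpolation=cv2.INTER_CUBIC))
```

```text
jar 394 [0.422 0.051 0.071] [0.591 0.476 1.071]
tape 348 [0.382 0.051 0.015] [0.47  0.344 1.071]
die 797 [ 0.422 -0.159  0.025] [0.804 0.051 1.071]
wrench 200 [ 0.422 -0.372  0.006] [0.753 0.051 1.071]
red 503 [ 0.395 -0.111  0.021] [0.486 0.051 1.071]
pink 550 [ 0.315 -0.226  0.02 ] [0.422 0.051 1.071]
```

View pics/sc0_tray.png

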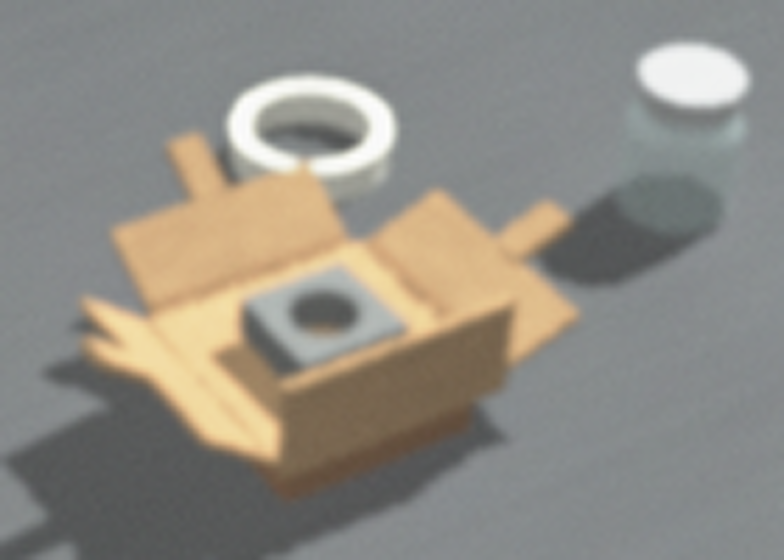

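```bash
cat > plan.py <<'E'
import numpy as np
from scipy.spatial.transform import Rotation as Ro
def Rtool(x,y):
    x=np.array(x,float);x/=np.linalg.norm(x);y=np.array(y,float);y-=x*(x@y);y/=np.linalg.norm(y);return np.stack([x,y,np.cross(x,y)],1)
def rows(p0,R0,targets,g,dec=3):
    """targets: list of (TCP pos, R)"""
    out=[]
    for p,R in targets:
        t=R0.T@(np.array(p)-p0)/.8; w=Ro.from_matrix(R0.T@R).as_rotvec()/np.radians(30)
        out.append((np.round(t,dec),np.round(w,dec)))
    for t,w in out: print('{"travel":%s,"twist":%s,"gripper":%g}'%(t.tolist(),w.tolist(),g),end=",\n")
    print("max",max(np.abs(np.r_[t,w]).max() for t,w in out))
def slerp(R0,R1,f):
    return R0@Ro.from_rotvec(Ro.from_matrix(R0.T@R1).as_rotvec()*f).as_matrix()
def panel_pose(fold,out,theta,r,off,alpha,h=.011,L=.173):
    """fold pt (3), out = horizontal unit outward, C on radius r at theta, off = distance below mid plane"""
    out=np.r_[np.array(out,float),0];z=np.array([0,0,1.])
    th=np.radians(theta);C=np.array(fold)+r*(np.cos(th)*out+np.sin(th)*z)+off*(np.sin(th)*out-np.cos(th)*z)
    a=np.radians(alpha);d=-np.sin(a)*out-np.cos(a)*z;n=-np.cos(a)*out+np.sin(a)*z
    y=np.cross(d,n) # z=-n => y = z x x = -n x d = d x n
    R=np.stack([d,y,-n],1);return C-h*n-L*d,R
E
python3 - <<'E'
from rig import *
from plan import *
o=get_obs();p0,R0=np.array(o["eef_pos"]),np.array(o["tcp_rot"])
for f,out in(((.604,.118,.036),(0,-1)),((.54,.185,.036),(-1,0)),((.606,.248,.036),(0,1))):
    p,R=panel_pose(f,out,25,.1,0,30);print(np.round(p,3),"\n",np.round(R,2),np.degrees(np.linalg.norm(Ro.from_matrix(R0.T@R).as_rotvec())))
E
```

```text
[ 0.604 -0.069  0.223] 
 [[-0.    1.   -0.  ]
 [ 0.5   0.   -0.87]
 [-0.87 -0.   -0.5 ]] 80.4496195964325
[0.353 0.185 0.223] 
 [[ 0.5   0.   -0.87]
 [-0.   -1.   -0.  ]
 [-0.87  0.   -0.5 ]] 33.219119241192274
[0.606 0.435 0.223] 
 [[-0.   -1.   -0.  ]
 [-0.5   0.    0.87]
 [-0.87  0.   -0.5 ]] 107.44610285044372
```

```bash
cat > pk.py <<'E'
from plan import *
F=np.diag([1,-1,-1.])
def right(*a,**k): return panel_pose((.604,.118,.036),(0,-1),*a,**k)
def near(*a,**k): p,R=panel_pose((.540,.185,.036),(-1,0),*a,**k);return p,R@F
def left(*a,**k): p,R=panel_pose((.606,.248,.036),(0,1),*a,**k);return p,R@F
def now():
    from rig import get_obs
    o=get_obs();return np.array(o["eef_pos"]),np.array(o["tcp_rot"]),o
def chunks(P,R,n,g,dec=3):
    """whole trip split into n calls, print each (relative to intended starts)"""
    p0,R0,_=now()
    for i in range(n):
        pa,Ra=p0+(P-p0)*i/n,slerp(R0,R,i/n);pb,Rb=p0+(P-p0)*(i+1)/n,slerp(R0,R,(i+1)/n)
        rows(pa,Ra,[(pb,Rb)],g,dec)
E
python3 - <<'E'
from pk import *
P,R=right(25,.11,0,30);P[2]+=.12
chunks(P,R,3,-1)
E
```

```text
{"travel":[0.024, -0.145, -0.236],"twist":[-0.819, 0.282, -0.219],"gripper":-1},
max 0.819
{"travel":[0.072, -0.03, -0.267],"twist":[-0.819, 0.282, -0.219],"gripper":-1},
max 0.819
{"travel":[0.107, 0.091, -0.24],"twist":[-0.819, 0.282, -0.219],"gripper":-1},
max 0.819
```

{"fn": "arm_command", "kwargs": {
  "moves": [
    {"travel": [0.024,-0.145,-0.236],"twist": [-0.819,0.282,-0.219],"gripper": -1},
    {"travel": [0.024,-0.145,-0.236],"twist": [-0.819,0.282,-0.219],"gripper": -1},
    {"travel": [0.024,-0.145,-0.236],"twist": [-0.819,0.282,-0.219],"gripper": -1},
    {"travel": [0.024,-0.145,-0.236],"twist": [-0.819,0.282,-0.219],"gripper": -1}
  ]
}}

```text
t: 0.6
eef_pos: [0.2984, -0.3953, 0.3848]
tcp_rot: [[0.079, 0.635, -0.769], [0.169, -0.768, -0.617], [-0.982, -0.081, -0.168]]
ft_force: [-0.4, -0.6, -0.3]
finger_gap: 0.0122
```

{"fn": "arm_command", "kwargs": {
  "moves": [
    {"travel": [0.072,-0.03,-0.267],"twist": [-0.819,0.282,-0.219],"gripper": -1},
    {"travel": [0.072,-0.03,-0.267],"twist": [-0.819,0.282,-0.219],"gripper": -1},
    {"travel": [0.072,-0.03,-0.267],"twist": [-0.819,0.282,-0.219],"gripper": -1},
    {"travel": [0.072,-0.03,-0.267],"twist": [-0.819,0.282,-0.219],"gripper": -1}
  ]
}}

```text
t: 1.1
eef_pos: [0.4523, -0.2357, 0.3655]
tcp_rot: [[0.078, 0.904, -0.421], [0.347, -0.42, -0.839], [-0.935, -0.081, -0.346]]
ft_force: [-0.4, -0.1, -0.1]
finger_gap: 0.0001
```

{"fn": "arm_command", "kwargs": {
  "moves": [
    {"travel": [0.107,0.091,-0.24],"twist": [-0.819,0.282,-0.219],"gripper": -1},
    {"travel": [0.107,0.091,-0.24],"twist": [-0.819,0.282,-0.219],"gripper": -1},
    {"travel": [0.107,0.091,-0.24],"twist": [-0.819,0.282,-0.219],"gripper": -1},
    {"travel": [0.107,0.091,-0.24],"twist": [-0.819,0.282,-0.219],"gripper": -1}
  ]
}}

```text
t: 1.6
eef_pos: [0.6061, -0.0759, 0.3456]
tcp_rot: [[-0.002, 1.0, 0.001], [0.499, 0.002, -0.866], [-0.866, -0.002, -0.499]]
ft_force: [-1.1, 0.4, 0.3]
finger_gap: 0.0
```

Run:
```python
from pk import *
p,R,_=now()
T=[right(25,.11,0,30)]*2+[right(28,.08,.0,30)]+[right(t,.078,.003,30) for t in (38,46,54,62,70,78,84,89)]+[right(90,.078,.001,30)]*2
rows(p,R,T,-1)
```

```text
{"travel":[0.127, -0.002, 0.076],"twist":[0.001, 0.002, 0.005],"gripper":-1},
{"travel":[0.127, -0.002, 0.076],"twist":[0.001, 0.002, 0.005],"gripper":-1},
{"travel":[0.155, -0.002, 0.05],"twist":[0.001, 0.002, 0.005],"gripper":-1},
{"travel":[0.151, -0.002, 0.037],"twist":[0.001, 0.002, 0.005],"gripper":-1},
{"travel":[0.146, -0.002, 0.024],"twist":[0.001, 0.002, 0.005],"gripper":-1},
{"travel":[0.143, -0.002, 0.011],"twist":[0.001, 0.002, 0.005],"gripper":-1},
{"travel":[0.142, -0.002, -0.002],"twist":[0.001, 0.002, 0.005],"gripper":-1},
{"travel":[0.143, -0.002, -0.016],"twist":[0.001, 0.002, 0.005],"gripper":-1},
{"travel":[0.146, -0.002, -0.029],"twist":[0.001, 0.002, 0.005],"gripper":-1},
{"travel":[0.149, -0.002, -0.039],"twist":[0.001, 0.002, 0.005],"gripper":-1},
{"travel":[0.153, -0.002, -0.047],"twist":[0.001, 0.002, 0.005],"gripper":-1},
{"travel":[0.155, -0.002, -0.05],"twist":[0.001, 0.002, 0.005],"gripper":-1},
{"travel":[0.155, -0.002, -0.05],"twist":[0.001, 0.002, 0.005],"gripper":-1},
max 0.155
```

{"fn": "arm_command", "kwargs": {
  "moves": [
    {"travel": [0.127,-0.002,0.076],"twist": [0,0,0],"gripper": -1},
    {"travel": [0.127,-0.002,0.076],"twist": [0,0,0],"gripper": -1},
    {"travel": [0.155,-0.002,0.05],"twist": [0,0,0],"gripper": -1},
    {"travel": [0.151,-0.002,0.037],"twist": [0,0,0],"gripper": -1},
    {"travel": [0.146,-0.002,0.024],"twist": [0,0,0],"gripper": -1},
    {"travel": [0.143,-0.002,0.011],"twist": [0,0,0],"gripper": -1},
    {"travel": [0.142,-0.002,-0.002],"twist": [0,0,0],"gripper": -1}
  ]
}}

```text
t: 2.48
eef_pos: [0.6036, -0.0206, 0.2513]
tcp_rot: [[0.004, 1.0, 0.001], [0.497, -0.001, -0.868], [-0.868, 0.003, -0.497]]
ft_force: [-0.0, -4.5, 4.8]
finger_gap: 0.0
```

{"fn": "arm_command", "kwargs": {
  "moves": [
    {"travel": [0.001,0,-0.014],"twist": [0,0,0],"gripper": -1},
    {"travel": [0.004,0,-0.027],"twist": [0,0,0],"gripper": -1},
    {"travel": [0.007,0,-0.037],"twist": [0,0,0],"gripper": -1},
    {"travel": [0.011,0,-0.045],"twist": [0,0,0],"gripper": -1},
    {"travel": [0.013,0,-0.048],"twist": [0,0,0],"gripper": -1},
    {"travel": [0.013,0,-0.048],"twist": [0,0,0],"gripper": -1}
  ]
}}

```text
t: 3.22
eef_pos: [0.6026, 0.0189, 0.2587]
tcp_rot: [[-0.002, 1.0, -0.001], [0.499, 0.0, -0.867], [-0.867, -0.002, -0.499]]
ft_force: [-0.0, -1.1, 0.6]
finger_gap: 0.0
```

```bash
cat > look.py <<'E'
import sys
from rig import *
import cv2,numpy as np
def look(n,k,crop=None,s=1):
    c=camera_params(n);p,d=snapshot(n);cv2.imwrite(f"pics/{n}{k}.png",p[:,:,::-1]);np.save(f"pics/{n}{k}.npy",d);np.savez(f"pics/{n}{k}_cam.npz",**c)
    if crop:
        u0,u1,v0,v1=crop;cv2.imwrite(f"pics/{n}{k}c.png",cv2.resize(p[v0:v1,u0:u1,::-1],None,fx=s,fy=s,interpolation=cv2.INTER_CUBIC))
E
python3 - <<'E'
from look import *
o=get_obs();print(o["ft_force"],o["eef_pos"],o["t"])
look("top",1,(200,360,130,270),5);
E
```

```text
[-0.02217153 -1.0833142   0.63408925] [0.60261722 0.01891637 0.25871044] 3.225
```

View pics/top1c.png

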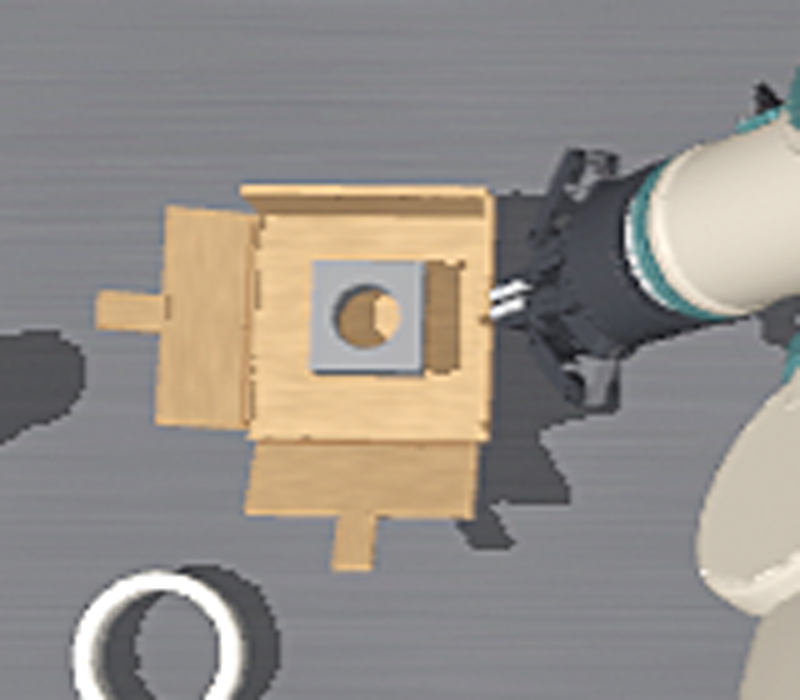

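{"fn": "arm_command", "kwargs": {
  "moves": [
    {"travel": [0.0019,0,-0.0032],"twist": [0,0,0],"gripper": -1},
    {"travel": [0.0019,0,-0.0032],"twist": [0,0,0],"gripper": -1}
  ]
}}

```text
t: 3.52
eef_pos: [0.6028, 0.0215, 0.2589]
tcp_rot: [[-0.001, 1.0, -0.001], [0.499, -0.0, -0.867], [-0.867, -0.001, -0.499]]
ft_force: [0.2, -0.6, -0.7]
finger_gap: -0.0003
```

{"fn": "arm_command", "kwargs": {
  "moves": [
    {"travel": [0.0025,0,-0.0043],"twist": [0,0,0],"gripper": -1},
    {"travel": [0.0025,0,-0.0043],"twist": [0,0,0],"gripper": -1}
  ]
}}

```text
t: 3.78
eef_pos: [0.6029, 0.0233, 0.2594]
tcp_rot: [[0.0, 1.0, 0.001], [0.493, 0.001, -0.87], [-0.87, 0.0, -0.493]]
ft_force: [-4.0, -9.6, 3.1]
finger_gap: 0.0002
```

Run:
```python
from pk import *
p,R,_=now()
A=p+[0,-.07,.03]; B=p+[-.06,-.11,.10]
rows(p,R,[(A,R)],-1)
P,Rn=near(22,.11,0,30)
Pu=P+[0,0,.10]
print("start B",B,"end",Pu)
# from A go to Pu in 3 calls via B
pts=[A,p+[-.12,-.07,.10],p+[-.23,0.05,.10],Pu]
for i in range(3):rows(pts[i],slerp(R,Rn,i/3),[(pts[i+1],slerp(R,Rn,(i+1)/3))],-1)
```

```text
{"travel":[-0.076, -0.0, 0.058],"twist":[0.0, 0.0, 0.0],"gripper":-1},
max 0.076
start B [ 0.54291533 -0.08667544  0.35942934] end [0.3419835  0.185      0.32152912]
{"travel":[-0.076, -0.15, -0.043],"twist":[-1.037, -0.515, 0.004],"gripper":-1},
max 1.037
{"travel":[0.028, -0.046, -0.196],"twist":[-1.037, -0.515, 0.004],"gripper":-1},
max 1.037
{"travel":[0.045, 0.092, -0.113],"twist":[-1.037, -0.515, 0.004],"gripper":-1},
max 1.037
```

{"fn": "arm_command", "kwargs": {
  "moves": [
    {"travel": [-0.076,0,0.058],"twist": [0,0,0],"gripper": -1},
    {"travel": [-0.076,0,0.058],"twist": [0,0,0],"gripper": -1}
  ]
}}

```text
t: 4.03
eef_pos: [0.6038, -0.0476, 0.2902]
tcp_rot: [[0.004, 1.0, -0.001], [0.497, -0.003, -0.868], [-0.868, 0.003, -0.497]]
ft_force: [1.0, -0.2, -1.2]
finger_gap: -0.0
```

{"fn": "arm_command", "kwargs": {
  "moves": [
    {"travel": [-0.076,-0.15,-0.043],"twist": [-1,-0.5,0],"gripper": -1},
    {"travel": [-0.076,-0.15,-0.043],"twist": [-1,-0.5,0],"gripper": -1},
    {"travel": [-0.076,-0.15,-0.043],"twist": [-1,-0.5,0],"gripper": -1},
    {"travel": [-0.076,-0.15,-0.043],"twist": [-1,-0.5,0],"gripper": -1}
  ]
}}

```text
t: 4.53
eef_pos: [0.4819, -0.0446, 0.3598]
tcp_rot: [[0.068, 0.867, 0.494], [0.268, 0.461, -0.846], [-0.961, 0.19, -0.201]]
ft_force: [-0.1, -0.2, -0.4]
finger_gap: 0.0001
```

{"fn": "arm_command", "kwargs": {
  "moves": [
    {"travel": [0.028,-0.046,-0.196],"twist": [-1,-0.5,0],"gripper": -1},
    {"travel": [0.028,-0.046,-0.196],"twist": [-1,-0.5,0],"gripper": -1},
    {"travel": [0.028,-0.046,-0.196],"twist": [-1,-0.5,0],"gripper": -1},
    {"travel": [0.028,-0.046,-0.196],"twist": [-1,-0.5,0],"gripper": -1}
  ]
}}

```text
t: 5.03
eef_pos: [0.3732, 0.0782, 0.361]
tcp_rot: [[0.241, 0.51, 0.826], [0.083, 0.837, -0.541], [-0.967, 0.199, 0.16]]
ft_force: [0.5, -0.7, 0.0]
finger_gap: -0.0002
```

Run:
```python
from pk import *
p,R,o=now();print(p,o["ft_force"],o["t"])
P,Rn=near(22,.11,0,30)
rows(p,R,[(P+[0,0,.10],Rn)],-1)
p1=P+[0,0,.1]
T=[(P,Rn),(P,Rn),near(24,.08,0,30)]+[near(t,.078,.003,30) for t in (32,40,48,56,64,72,80,86)]+[near(90,.078,0.001,30)]+[near(90,.078,-.002,30)]
rows(p1,Rn,T,-1)
```

```text
[0.37323542 0.07820016 0.36104228] [ 0.47808859 -0.72302589  0.04276388] 5.025
{"travel":[0.049, 0.082, -0.112],"twist":[-1.11, -0.564, 0.0],"gripper":-1},
max 1.11
{"travel":[0.108, 0.0, -0.062],"twist":[0.0, 0.0, 0.0],"gripper":-1},
{"travel":[0.108, 0.0, -0.062],"twist":[0.0, 0.0, 0.0],"gripper":-1},
{"travel":[0.136, 0.0, -0.037],"twist":[0.0, 0.0, 0.0],"gripper":-1},
{"travel":[0.132, 0.0, -0.027],"twist":[0.0, 0.0, 0.0],"gripper":-1},
{"travel":[0.126, 0.0, -0.015],"twist":[0.0, 0.0, 0.0],"gripper":-1},
{"travel":[0.122, 0.0, -0.002],"twist":[0.0, 0.0, 0.0],"gripper":-1},
{"travel":[0.12, 0.0, 0.012],"twist":[0.0, 0.0, 0.0],"gripper":-1},
{"travel":[0.119, 0.0, 0.025],"twist":[0.0, 0.0, 0.0],"gripper":-1},
{"travel":[0.12, 0.0, 0.039],"twist":[0.0, 0.0, 0.0],"gripper":-1},
{"travel":[0.124, 0.0, 0.052],"twist":[0.0, 0.0, 0.0],"gripper":-1},
{"travel":[0.127, 0.0, 0.062],"twist":[0.0, 0.0, 0.0],"gripper":-1},
{"travel":[0.132, 0.0, 0.07],"twist":[0.0, 0.0, 0.0],"gripper":-1},
{"travel":[0.133, 0.0, 0.073],"twist":[0.0, 0.0, 0.0],"gripper":-1},
max 0.136
```

{"fn": "arm_command", "kwargs": {
  "moves": [
    {"travel": [0.049,0.082,-0.112],"twist": [-1,-0.51,0],"gripper": -1},
    {"travel": [0.049,0.082,-0.112],"twist": [-1,-0.51,0],"gripper": -1},
    {"travel": [0.049,0.082,-0.112],"twist": [-1,-0.51,0],"gripper": -1},
    {"travel": [0.049,0.082,-0.112],"twist": [-1,-0.51,0],"gripper": -1}
  ]
}}

```text
t: 5.52
eef_pos: [0.345, 0.1837, 0.3215]
tcp_rot: [[0.475, 0.054, 0.878], [-0.002, 0.998, -0.06], [-0.88, 0.026, 0.475]]
ft_force: [-0.2, 0.7, -0.0]
finger_gap: 0.0002
```

Run:
```python
from pk import *
p,R,o=now();print(p,o["ft_force"],o["t"])
P,Rn=near(22,.11,0,30)
T=[(P,Rn),(P,Rn),near(24,.08,0,30)]+[near(t,.078,.003,30) for t in (32,40,48,56,64,72,80,86)]+[near(90,.078,0.001,30)]+[near(90,.078,-.002,30)]
rows(p,R,T,-1)
```

```text
[0.34503406 0.18368543 0.32145703] [-0.22551185  0.7188698  -0.049584  ] 5.525
{"travel":[0.108, -0.002, -0.063],"twist":[-0.114, -0.054, 0.006],"gripper":-1},
{"travel":[0.108, -0.002, -0.063],"twist":[-0.114, -0.054, 0.006],"gripper":-1},
{"travel":[0.135, -0.0, -0.036],"twist":[-0.114, -0.054, 0.006],"gripper":-1},
{"travel":[0.131, 0.0, -0.027],"twist":[-0.114, -0.054, 0.006],"gripper":-1},
{"travel":[0.125, 0.001, -0.015],"twist":[-0.114, -0.054, 0.006],"gripper":-1},
{"travel":[0.12, 0.002, -0.002],"twist":[-0.114, -0.054, 0.006],"gripper":-1},
{"travel":[0.117, 0.003, 0.012],"twist":[-0.114, -0.054, 0.006],"gripper":-1},
{"travel":[0.116, 0.003, 0.025],"twist":[-0.114, -0.054, 0.006],"gripper":-1},
{"travel":[0.117, 0.004, 0.039],"twist":[-0.114, -0.054, 0.006],"gripper":-1},
{"travel":[0.12, 0.005, 0.052],"twist":[-0.114, -0.054, 0.006],"gripper":-1},
{"travel":[0.124, 0.006, 0.062],"twist":[-0.114, -0.054, 0.006],"gripper":-1},
{"travel":[0.128, 0.006, 0.07],"twist":[-0.114, -0.054, 0.006],"gripper":-1},
{"travel":[0.129, 0.006, 0.073],"twist":[-0.114, -0.054, 0.006],"gripper":-1},
max 0.135
```

{"fn": "arm_command", "kwargs": {
  "moves": [
    {"travel": [0.108,-0.002,-0.063],"twist": [-0.114,-0.054,0],"gripper": -1},
    {"travel": [0.108,-0.002,-0.063],"twist": [-0.114,-0.054,0],"gripper": -1},
    {"travel": [0.135,0,-0.036],"twist": [-0.114,-0.054,0],"gripper": -1},
    {"travel": [0.131,0,-0.027],"twist": [-0.114,-0.054,0],"gripper": -1},
    {"travel": [0.125,0.001,-0.015],"twist": [-0.114,-0.054,0],"gripper": -1},
    {"travel": [0.12,0.002,-0.002],"twist": [-0.114,-0.054,0],"gripper": -1},
    {"travel": [0.117,0.003,0.012],"twist": [-0.114,-0.054,0],"gripper": -1},
    {"travel": [0.116,0.003,0.025],"twist": [-0.114,-0.054,0],"gripper": -1},
    {"travel": [0.117,0.004,0.039],"twist": [-0.114,-0.054,0],"gripper": -1},
    {"travel": [0.12,0.005,0.052],"twist": [-0.114,-0.054,0],"gripper": -1},
    {"travel": [0.124,0.006,0.062],"twist": [-0.114,-0.054,0],"gripper": -1},
    {"travel": [0.128,0.006,0.07],"twist": [-0.114,-0.054,0],"gripper": -1},
    {"travel": [0.129,0.006,0.073],"twist": [-0.114,-0.054,0],"gripper": -1},
    {"travel": [0.129,0.006,0.073],"twist": [-0.114,-0.054,0],"gripper": -1}
  ]
}}

```text
t: 7.28
eef_pos: [0.4447, 0.1836, 0.2593]
tcp_rot: [[0.501, 0.002, 0.866], [-0.004, 1.0, -0.0], [-0.866, -0.004, 0.501]]
ft_force: [-2.6, -1.0, 0.6]
finger_gap: 0.0
```

{"fn": "arm_command", "kwargs": {
  "moves": [
    {"travel": [0.0025,0,0.0043],"twist": [0,0,0],"gripper": -1},
    {"travel": [0.0025,0,0.0043],"twist": [0,0,0],"gripper": -1}
  ]
}}

```text
t: 7.52
eef_pos: [0.4462, 0.1834, 0.2589]
tcp_rot: [[0.497, 0.003, 0.868], [-0.005, 1.0, -0.0], [-0.868, -0.005, 0.497]]
ft_force: [-14.7, -0.4, 9.3]
finger_gap: 0.0003
```

Run:
```python
from pk import *
p,R,_=now()
A=p+[-.07,0,.04]
rows(p,R,[(A,R)],-1)
P,Rn=left(10,.105,0,30);Pu=P+[0,0,.12];print(Pu)
pts=[A,np.array([.41,.27,.36]),np.array([.50,.36,.36]),Pu+[0,.02,.02],Pu];f=[0,.3,.6,.88,1]
for i in range(4):rows(pts[i],slerp(R,Rn,f[i]),[(pts[i+1],slerp(R,Rn,f[i+1]))],-1)
```

```text
{"travel":[-0.087, -0.0, -0.051],"twist":[0.0, 0.0, 0.0],"gripper":-1},
max 0.087
[0.606      0.44743109 0.31855545]
{"travel":[-0.046, 0.108, 0.075],"twist":[0.78, 0.001, -0.446],"gripper":-1},
max 0.78
{"travel":[0.024, 0.151, 0.043],"twist":[0.78, 0.001, -0.446],"gripper":-1},
max 0.78
{"travel":[0.007, 0.186, -0.04],"twist":[0.728, 0.001, -0.417],"gripper":-1},
max 0.728
{"travel":[0.034, -0.005, 0.009],"twist":[0.312, 0.0, -0.179],"gripper":-1},
max 0.312
```

{"fn": "arm_command", "kwargs": {
  "moves": [
    {"travel": [-0.087,0,-0.051],"twist": [0,0,0],"gripper": -1},
    {"travel": [-0.087,0,-0.051],"twist": [0,0,0],"gripper": -1}
  ]
}}

```text
t: 7.78
eef_pos: [0.3774, 0.1842, 0.3003]
tcp_rot: [[0.503, 0.0, 0.864], [-0.002, 1.0, 0.001], [-0.864, -0.002, 0.503]]
ft_force: [0.6, 0.7, 0.7]
finger_gap: -0.0
```

{"fn": "arm_command", "kwargs": {
  "moves": [
    {"travel": [-0.046,0.108,0.075],"twist": [0.78,0,-0.446],"gripper": -1},
    {"travel": [-0.046,0.108,0.075],"twist": [0.78,0,-0.446],"gripper": -1},
    {"travel": [-0.046,0.108,0.075],"twist": [0.78,0,-0.446],"gripper": -1}
  ]
}}

```text
t: 8.15
eef_pos: [0.4154, 0.2752, 0.3653]
tcp_rot: [[0.457, 0.454, 0.765], [-0.221, 0.891, -0.396], [-0.861, 0.012, 0.508]]
ft_force: [-1.5, 0.4, -1.2]
finger_gap: -0.0002
```

{"fn": "arm_command", "kwargs": {
  "moves": [
    {"travel": [0.024,0.151,0.043],"twist": [0.78,0,-0.446],"gripper": -1},
    {"travel": [0.024,0.151,0.043],"twist": [0.78,0,-0.446],"gripper": -1},
    {"travel": [0.024,0.151,0.043],"twist": [0.78,0,-0.446],"gripper": -1}
  ]
}}

```text
t: 8.52
eef_pos: [0.5064, 0.3643, 0.3602]
tcp_rot: [[0.3, 0.809, 0.505], [-0.402, 0.587, -0.703], [-0.865, 0.007, 0.501]]
ft_force: [-0.2, -1.0, -0.4]
finger_gap: 0.0
```

{"fn": "arm_command", "kwargs": {
  "moves": [
    {"travel": [0.007,0.186,-0.04],"twist": [0.728,0,-0.417],"gripper": -1},
    {"travel": [0.007,0.186,-0.04],"twist": [0.728,0,-0.417],"gripper": -1},
    {"travel": [0.007,0.186,-0.04],"twist": [0.728,0,-0.417],"gripper": -1}
  ]
}}

```text
t: 8.9
eef_pos: [0.6111, 0.4704, 0.3386]
tcp_rot: [[0.099, 0.982, 0.158], [-0.489, 0.187, -0.852], [-0.867, 0.007, 0.499]]
ft_force: [-0.2, -0.5, -0.5]
finger_gap: 0.0001
```

Run:
```python
from pk import *
from look import look
p,R,o=now();print(p,R,o["ft_force"],o["t"])
look("scene",2,(300,460,90,230),5)
P,Rn=left(10,.105,0,30)
T=[(P+[0,0,.08],Rn)]*2+[left(8,.11,0,30)]*2+[left(11,.08,0,30)]+[left(t,.078,.003,30) for t in (19,27,35,43,51,59,67,75,83,88)]+[left(90,.078,0.001,30)]+[left(90,.078,-.002,30)]*2
rows(p,R,T,-1)
```

```text
[0.61109986 0.47041485 0.338584  ] [[ 0.09886211  0.98240797  0.15843252]
 [-0.48922466  0.18662653 -0.85195644]
 [-0.8665365   0.00671711  0.4990685 ]] [-0.16791312 -0.48923403 -0.54566087] 8.9
{"travel":[0.078, -0.012, -0.014],"twist":[0.304, -0.003, -0.19],"gripper":-1},
{"travel":[0.078, -0.012, -0.014],"twist":[0.304, -0.003, -0.19],"gripper":-1},
{"travel":[0.165, -0.012, -0.072],"twist":[0.304, -0.003, -0.19],"gripper":-1},
{"travel":[0.165, -0.012, -0.072],"twist":[0.304, -0.003, -0.19],"gripper":-1},
{"travel":[0.184, -0.019, -0.039],"twist":[0.304, -0.003, -0.19],"gripper":-1},
{"travel":[0.178, -0.019, -0.031],"twist":[0.304, -0.003, -0.19],"gripper":-1},
{"travel":[0.169, -0.02, -0.02],"twist":[0.304, -0.003, -0.19],"gripper":-1},
{"travel":[0.162, -0.021, -0.009],"twist":[0.304, -0.003, -0.19],"gripper":-1},
{"travel":[0.157, -0.023, 0.004],"twist":[0.304, -0.003, -0.19],"gripper":-1},
{"travel":[0.153, -0.025, 0.017],"twist":[0.304, -0.003, -0.19],"gripper":-1},
{"travel":[0.151, -0.027, 0.03],"twist":[0.304, -0.003, -0.19],"gripper":-1},
{"travel":[0.151, -0.029, 0.044],"twist":[0.304, -0.003, -0.19],"gripper":-1},
{"travel":[0.153, -0.031, 0.057],"twist":[0.304, -0.003, -0.19],"gripper":-1},
{"travel":[0.157, -0.034, 0.07],"twist":[0.304, -0.003, -0.19],"gripper":-1},
{"travel":[0.16, -0.035, 0.077],"twist":[0.304, -0.003, -0.19],"gripper":-1},
{"travel":[0.163, -0.036, 0.082],"twist":[0.304, -0.003, -0.19],"gripper":-1},
{"travel":[0.165, -0.037, 0.086],"twist":[0.304, -0.003, -0.19],"gripper":-1},
{"travel":[0.165, -0.037, 0.086],"twist":[0.304, -0.003, -0.19],"gripper":-1},
max 0.304
```

View pics/scene2c.png

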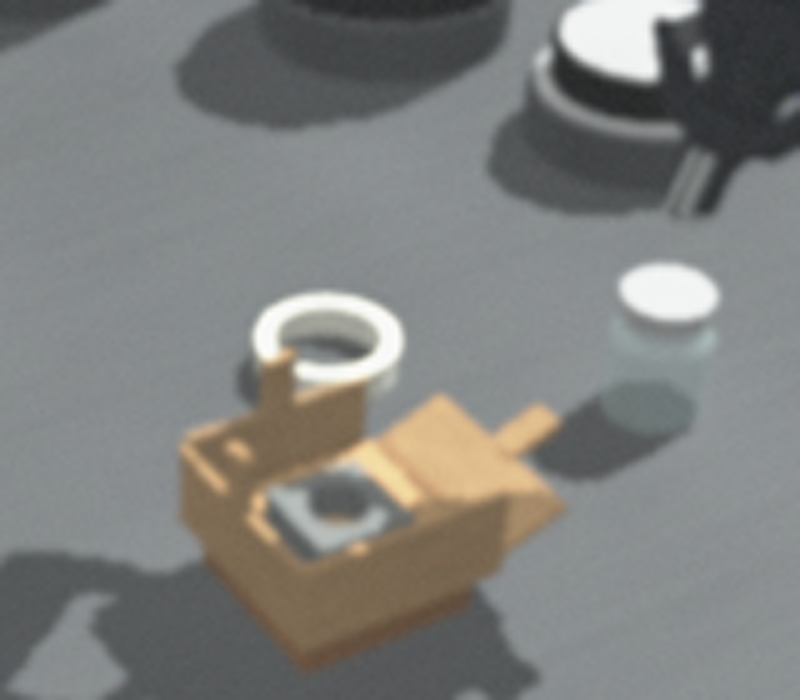

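Run:
```python
from pk import *
p,R,o=now()
def L(*a):
    P,R=left(*a);return P+[.006,0,0],R
P,Rn=L(15,.1,0,30)
T=[(P+[0,0,.08],Rn)]*2+[(P,Rn)]*2+[L(15,.08,0,30)]+[L(t,.078,.003,30) for t in (21,28,35,43,51,59,67,75,83,88)]+[L(90,.078,0.001,30)]+[L(90,.078,-.002,30)]*2
rows(p,R,T,-1)
```

```text
{"travel":[0.074, -0.009, 0.001],"twist":[0.303, -0.006, -0.193],"gripper":-1},
{"travel":[0.074, -0.009, 0.001],"twist":[0.303, -0.006, -0.193],"gripper":-1},
{"travel":[0.161, -0.009, -0.049],"twist":[0.303, -0.006, -0.193],"gripper":-1},
{"travel":[0.161, -0.009, -0.049],"twist":[0.303, -0.006, -0.193],"gripper":-1},
{"travel":[0.178, -0.014, -0.031],"twist":[0.303, -0.006, -0.193],"gripper":-1},
{"travel":[0.175, -0.015, -0.025],"twist":[0.303, -0.006, -0.193],"gripper":-1},
{"travel":[0.168, -0.016, -0.016],"twist":[0.303, -0.006, -0.193],"gripper":-1},
{"travel":[0.162, -0.017, -0.005],"twist":[0.303, -0.006, -0.193],"gripper":-1},
{"travel":[0.156, -0.018, 0.007],"twist":[0.303, -0.006, -0.193],"gripper":-1},
{"travel":[0.153, -0.02, 0.02],"twist":[0.303, -0.006, -0.193],"gripper":-1},
{"travel":[0.151, -0.022, 0.033],"twist":[0.303, -0.006, -0.193],"gripper":-1},
{"travel":[0.151, -0.024, 0.047],"twist":[0.303, -0.006, -0.193],"gripper":-1},
{"travel":[0.153, -0.026, 0.06],"twist":[0.303, -0.006, -0.193],"gripper":-1},
{"travel":[0.157, -0.029, 0.073],"twist":[0.303, -0.006, -0.193],"gripper":-1},
{"travel":[0.16, -0.03, 0.081],"twist":[0.303, -0.006, -0.193],"gripper":-1},
{"travel":[0.163, -0.031, 0.086],"twist":[0.303, -0.006, -0.193],"gripper":-1},
{"travel":[0.164, -0.032, 0.089],"twist":[0.303, -0.006, -0.193],"gripper":-1},
{"travel":[0.164, -0.032, 0.089],"twist":[0.303, -0.006, -0.193],"gripper":-1},
max 0.303
```

{"fn": "arm_command", "kwargs": {
  "moves": [
    {"travel": [0.074,-0.009,0.001],"twist": [0.303,-0.006,-0.193],"gripper": -1},
    {"travel": [0.074,-0.009,0.001],"twist": [0.303,-0.006,-0.193],"gripper": -1},
    {"travel": [0.161,-0.009,-0.049],"twist": [0.303,-0.006,-0.193],"gripper": -1},
    {"travel": [0.161,-0.009,-0.049],"twist": [0.303,-0.006,-0.193],"gripper": -1},
    {"travel": [0.178,-0.014,-0.031],"twist": [0.303,-0.006,-0.193],"gripper": -1},
    {"travel": [0.175,-0.015,-0.025],"twist": [0.303,-0.006,-0.193],"gripper": -1},
    {"travel": [0.168,-0.016,-0.016],"twist": [0.303,-0.006,-0.193],"gripper": -1},
    {"travel": [0.162,-0.017,-0.005],"twist": [0.303,-0.006,-0.193],"gripper": -1},
    {"travel": [0.156,-0.018,0.007],"twist": [0.303,-0.006,-0.193],"gripper": -1},
    {"travel": [0.153,-0.02,0.02],"twist": [0.303,-0.006,-0.193],"gripper": -1},
    {"travel": [0.151,-0.022,0.033],"twist": [0.303,-0.006,-0.193],"gripper": -1},
    {"travel": [0.151,-0.024,0.047],"twist": [0.303,-0.006,-0.193],"gripper": -1},
    {"travel": [0.153,-0.026,0.06],"twist": [0.303,-0.006,-0.193],"gripper": -1},
    {"travel": [0.157,-0.029,0.073],"twist": [0.303,-0.006,-0.193],"gripper": -1},
    {"travel": [0.16,-0.03,0.081],"twist": [0.303,-0.006,-0.193],"gripper": -1},
    {"travel": [0.163,-0.031,0.086],"twist": [0.303,-0.006,-0.193],"gripper": -1},
    {"travel": [0.164,-0.032,0.089],"twist": [0.303,-0.006,-0.193],"gripper": -1},
    {"travel": [0.164,-0.032,0.089],"twist": [0.303,-0.006,-0.193],"gripper": -1}
  ]
}}

```text
t: 11.2
eef_pos: [0.6071, 0.343, 0.2643]
tcp_rot: [[0.002, 1.0, 0.002], [-0.49, 0.003, -0.872], [-0.872, 0.001, 0.49]]
ft_force: [-3.2, 18.3, 2.5]
finger_gap: -0.0001
```

Run:
```python
from pk import *
p,R,o=now();print(o["qpos"])
A=p+[0,.06,.03];B=p+[0,.05,.14]
Rv=Rtool((0,0,-1),(.986,.168,0))
rows(p,R,[(A,R),(B,R)],-1)
rows(B,R,[(np.array([.607,-.18,.40]),Rv)],1)
```

```text
[ 0.53089206  0.6382958   1.31079496 -0.43944475  1.47724642  0.63341507]
{"travel":[-0.069, 0.0, -0.047],"twist":[0.0, 0.0, 0.0],"gripper":-1},
{"travel":[-0.183, 0.0, 0.031],"twist":[0.0, 0.0, 0.0],"gripper":-1},
max 0.183
{"travel":[0.355, -0.002, 0.622],"twist":[-0.31, 0.976, 0.079],"gripper":1},
max 0.976
```

{"fn": "arm_command", "kwargs": {
  "moves": [
    {"travel": [-0.069,0,-0.047],"twist": [0,0,0],"gripper": -1},
    {"travel": [-0.069,0,-0.047],"twist": [0,0,0],"gripper": -1},
    {"travel": [-0.183,0,0.031],"twist": [0,0,0],"gripper": -1},
    {"travel": [-0.183,0,0.031],"twist": [0,0,0],"gripper": -1}
  ]
}}

```text
t: 11.7
eef_pos: [0.608, 0.3892, 0.4037]
tcp_rot: [[-0.002, 1.0, 0.002], [-0.505, 0.001, -0.863], [-0.863, -0.002, 0.505]]
ft_force: [0.3, -0.4, 0.1]
finger_gap: 0.0
```

Run:
```python
from pk import *
from look import look
look("top",3,(200,360,130,270),5)
p,R,o=now();print(p,o["t"],o["ft_force"])
Rv=Rtool((0,0,-1),(.986,.168,0))
rows(p,R,[(np.array([.607,-.18,.40]),Rv)],1)
```

```text
[0.60838729 0.38849781 0.41180789] 11.75 [0.98307588 0.02809898 4.76193012]
{"travel":[0.369, -0.001, 0.608],"twist":[-0.32, 1.002, 0.069],"gripper":1},
max 1.002
```

View pics/top3c.png

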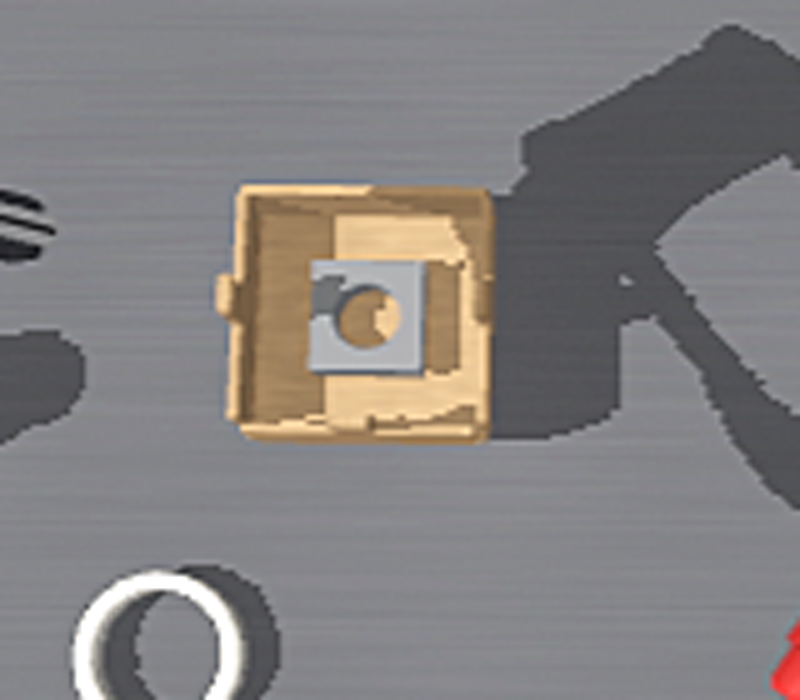

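All three panels now stand upright: edge-on walls at about (236,310), (490,310) and (365,430) in the crop. Next I'll go to the bushes.

{"fn": "arm_command", "kwargs": {
  "moves": [
    {"travel": [0.369,0,0.608],"twist": [-0.32,1.0,0.069],"gripper": 1},
    {"travel": [0.369,0,0.608],"twist": [-0.32,1.0,0.069],"gripper": 1},
    {"travel": [0.369,0,0.608],"twist": [-0.32,1.0,0.069],"gripper": 1},
    {"travel": [0.369,0,0.608],"twist": [-0.32,1.0,0.069],"gripper": 1},
    {"travel": [0.369,0,0.608],"twist": [-0.32,1.0,0.069],"gripper": 1},
    {"travel": [0.369,0,0.608],"twist": [-0.32,1.0,0.069],"gripper": 1},
    {"travel": [0.369,0,0.608],"twist": [-0.32,1.0,0.069],"gripper": 1},
    {"travel": [0.369,0,0.608],"twist": [-0.32,1.0,0.069],"gripper": 1},
    {"travel": [0.369,0,0.608],"twist": [-0.32,1.0,0.069],"gripper": 1},
    {"travel": [0.369,0,0.608],"twist": [-0.32,1.0,0.069],"gripper": 1}
  ]
}}

```text
t: 13.0
eef_pos: [0.6072, -0.1836, 0.3905]
tcp_rot: [[-0.013, 0.986, 0.163], [-0.005, 0.163, -0.987], [-1.0, -0.014, 0.002]]
ft_force: [0.8, 1.4, 0.2]
finger_gap: 0.0858
```

Run:
```python
from pk import *
from look import look
look("wrist",4)
p,R,o=now();print(p,R,o["t"],o["ft_force"])
```

```text
[ 0.60735625 -0.18211352  0.39059916] [[-0.0130137   0.98623215  0.16485382]
 [-0.00332668  0.16482417 -0.98631736]
 [-0.99990978 -0.01338405  0.0011359 ]] 13.05 [ 0.44106223  0.03080754 -0.800292  ]
```

View pics/wrist4.png

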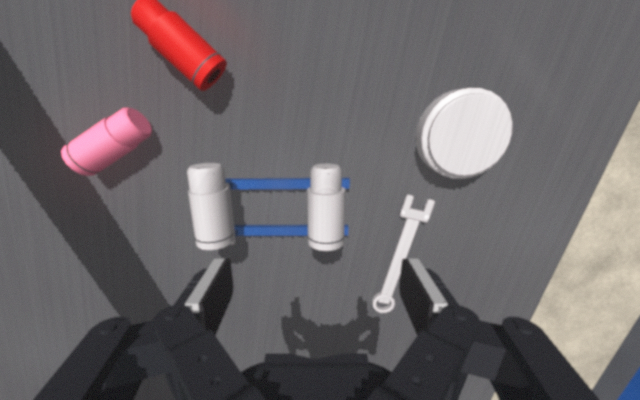

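The wrist view shows the two silver bushes on the blue rest, spigots up: (326,205) is the far one and (211,205) the near one. Red at (180,45) and pink at (105,140) are the decoys, so only the silver ones fit. Now I'll take an enlarged crop and measure.

Run:
```python
from h import *
K,T=cam("wrist",4);d=np.load("pics/wrist4.npy");p=cv2.imread("pics/wrist4.png")
cv2.imwrite("pics/wrist4c.png",cv2.resize(p[150:260,180:360],None,fx=4.4,fy=4.4,interpolation=cv2.INTER_CUBIC))
vv,uu=np.mgrid[:400,:640]
X=np.stack([(uu-K[0,2])/K[0,0]*d,(vv-K[1,2])/K[1,1]*d,d],-1)-T[:3,3];W=X@T[:3,:3]
from scipy.optimize import least_squares
for nm,(u0,u1,v0,v1) in dict(far=(304,350,160,252),near=(186,236,160,252)).items():
    w=W[v0:v1,u0:u1].reshape(-1,3);dd=d[v0:v1,u0:u1].ravel();w=w[(dd>0)&(w[:,2]>.052)&(w[:,2]<.09)]
    a0=np.array([-.167,.986]);ce=w[:,:2].mean(0);s=(w[:,:2]-ce)@a0;smax=np.percentile(s,99.5);smin=np.percentile(s,.5)
    print(nm,len(w),"len",smax-smin)
    mb=s<smax-.030
    def f(x,w,r): # axis pt cx,cy + yaw, z
        a=np.array([np.cos(x[2]),np.sin(x[2])]);t=(w[:,0]-x[0])*-a[1]+(w[:,1]-x[1])*a[0]
        return np.hypot(t,w[:,2]-x[3])-r
    q=least_squares(f,[*ce,1.738,.05],args=(w[mb],.021),loss="soft_l1",f_scale=.001).x
    a=np.array([np.cos(q[2]),np.sin(q[2])]);s=(w[:,:2]-q[:2])@a;e=q[:2]+a*np.percentile(s,99.5)
    sp=(s>np.percentile(s,99.5)-.022)&(s<np.percentile(s,99.5)-.005)
    t=(w[:,0]-q[0])*-a[1]+(w[:,1]-q[1])*a[0];rr=np.hypot(t,w[:,2]-q[3])
    print("axis",q,a,"spigot end",e,"body end",q[:2]+a*np.percentile(s,.5),"spigot r",np.median(rr[sp]),"body r",np.median(rr[s<smin+.06]),"res",np.std(f(q,w[mb],.021)))
```

```text
far 2849 len 0.08960643370521101
axis [0.01003523 3.26521296 1.74348365 0.04972476] [-0.17183032  0.98512656] spigot end [ 0.60863262 -0.16662708] body end [ 0.62403527 -0.2549326 ] spigot r 0.017004080384202005 body r 0.0206568426789742 res 0.0005665907954172614
near 2987 len 0.08950799409766966
axis [ 0.50915081 -0.35219482  1.74568586  0.04979304] [-0.17399936  0.98474577] spigot end [ 0.48011524 -0.18786861] body end [ 0.49570137 -0.27607801] spigot r 0.019062620228322367 body r nan res 0.0006108901520429436
  return _methods._mean(a, axis=axis, dtype=dtype,
  ret = ret.dtype.type(ret / rcount)
```

View pics/wrist4c.png

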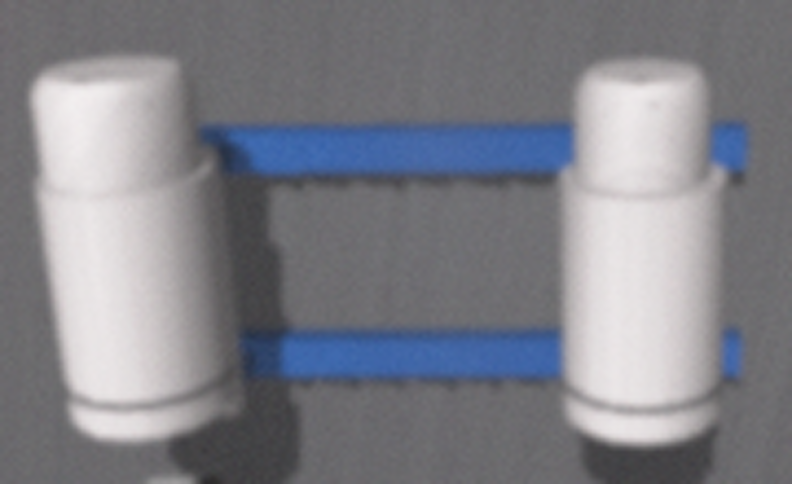

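Run:
```python
from pk import *
p,R,o=now()
Rv=Rtool((0,0,-1),(.9851,.1718,0))
rows(p,R,[(np.array([.6108,-.1794,.27]),Rv),(np.array([.6108,-.1794,.205]),Rv)],1)
```

```text
{"travel":[0.151, 0.007, -0.003],"twist":[-0.013, 0.002, 0.026],"gripper":1},
{"travel":[0.232, 0.008, -0.003],"twist":[-0.013, 0.002, 0.026],"gripper":1},
max 0.232
```

{"fn": "arm_command", "kwargs": {
  "moves": [
    {"travel": [0.151,0.007,-0.003],"twist": [-0.013,0.002,0.026],"gripper": 1},
    {"travel": [0.151,0.007,-0.003],"twist": [-0.013,0.002,0.026],"gripper": 1},
    {"travel": [0.2,0.008,-0.003],"twist": [-0.013,0.002,0.026],"gripper": 1},
    {"travel": [0.232,0.008,-0.003],"twist": [-0.013,0.002,0.026],"gripper": 1},
    {"travel": [0.232,0.008,-0.003],"twist": [-0.013,0.002,0.026],"gripper": -0.3},
    {"travel": [0.232,0.008,-0.003],"twist": [-0.013,0.002,0.026],"gripper": -0.3},
    {"travel": [0.232,0.008,-0.003],"twist": [-0.013,0.002,0.026],"gripper": -0.3},
    {"travel": [0.232,0.008,-0.003],"twist": [-0.013,0.002,0.026],"gripper": -0.3},
    {"travel": [0.232,0.008,-0.003],"twist": [-0.013,0.002,0.026],"gripper": -0.3}
  ]
}}

```text
t: 14.18
eef_pos: [0.6118, -0.1753, 0.208]
tcp_rot: [[0.003, 0.984, 0.176], [0.001, 0.176, -0.984], [-1.0, 0.003, -0.0]]
ft_force: [-4.0, 1.5, 6.0]
finger_gap: 0.0319
```

{"fn": "arm_command", "kwargs": {
  "moves": [
    {"travel": [0,0,0],"twist": [0,0,0],"gripper": -0.3},
    {"travel": [0,0,0],"twist": [0,0,0],"gripper": -0.3}
  ]
}}

```text
t: 14.42
eef_pos: [0.6118, -0.1753, 0.208]
tcp_rot: [[0.003, 0.984, 0.176], [0.001, 0.176, -0.984], [-1.0, 0.003, -0.0]]
ft_force: [-3.1, 1.5, 5.0]
finger_gap: 0.032
```

Run:
```python
from pk import *
from look import look
look("wrist",5,(160,480,60,400),2)
p,R,o=now();print(p,R,o["t"],o["ft_force"],o["finger_gap"])
```

```text
[ 0.61182546 -0.17534106  0.20801682] [[ 2.56599519e-03  9.84342174e-01  1.76249542e-01]
 [ 8.30642331e-04  1.76247964e-01 -9.84345450e-01]
 [-9.99996363e-01  2.67222602e-03 -3.65384851e-04]] 14.475 [-3.67507127  1.40606757  4.66334689] 0.031744542279198346
```

View pics/wrist5c.png

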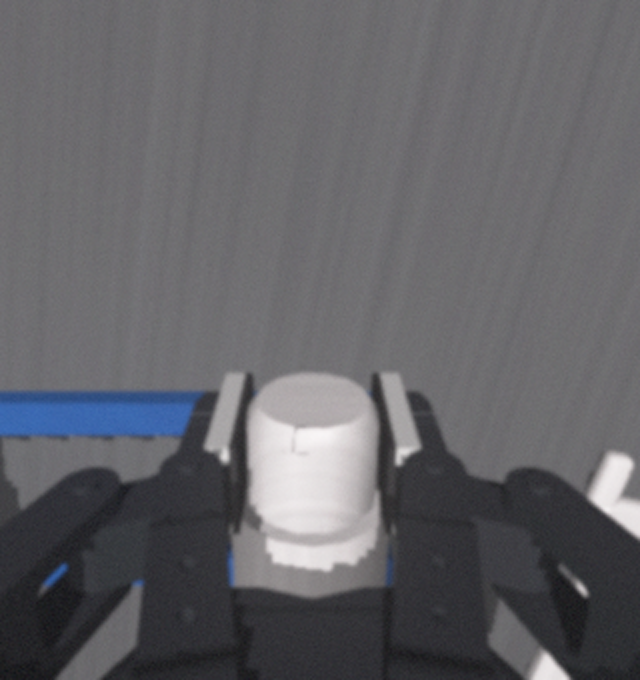

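```bash
cat >> pk.py <<'E'
a=np.array([-.1718,.9851,0]);n=np.array([.9851,.1718,0]);dn=np.array([0,0,-1.])
E0=np.array([.6086,-.1666,.05])
def graspR(beta): b=np.radians(beta);return Rtool(np.cos(b)*dn+np.sin(b)*a,n)
E
python3 - <<'E'
from pk import *
p,R,o=now()
G=E0-a*.064;Rg=graspR(40);print(G,Rg)
P=G-.155*Rg[:,0];print(P)
A=p+[0,0,.09];M=(A+P)/2+[0,0,.03]
M=A+(P-A)*.5;M[2]=.30
Q=P-.07*Rg[:,0]+[0,0,.02]
rows(p,R,[(A,R),(M,graspR(20))],1)
rows(M,graspR(20),[(Q,Rg)],1)
print(Q)
E
```

```text
[ 0.6195952 -0.2296464  0.05     ] [[-1.10432343e-01  9.85130909e-01  1.31612271e-01]
 [ 6.33218283e-01  1.71805390e-01 -7.54663842e-01]
 [-7.66054374e-01 -1.06314736e-17 -6.42775775e-01]]
[ 0.63671221 -0.32779523  0.16873843]
{"travel":[-0.112, 0.0, -0.0],"twist":[0.0, 0.0, 0.0],"gripper":1},
{"travel":[-0.115, -0.001, 0.096],"twist":[0.009, 0.666, -0.004],"gripper":1},
max 0.666
{"travel":[0.015, -0.001, 0.168],"twist":[-0.0, 0.667, -0.0],"gripper":1},
max 0.667
[ 0.64444248 -0.37212051  0.24236223]
```

{"fn": "arm_command", "kwargs": {
  "moves": [
    {"travel": [0,0,0],"twist": [0,0,0],"gripper": 1},
    {"travel": [0,0,0],"twist": [0,0,0],"gripper": 1},
    {"travel": [-0.112,0,0],"twist": [0,0,0],"gripper": 1},
    {"travel": [-0.112,0,0],"twist": [0,0,0],"gripper": 1},
    {"travel": [-0.115,-0.001,0.096],"twist": [0.009,0.666,0],"gripper": 1},
    {"travel": [-0.115,-0.001,0.096],"twist": [0.009,0.666,0],"gripper": 1}
  ]
}}

```text
t: 15.22
eef_pos: [0.6256, -0.2542, 0.2993]
tcp_rot: [[-0.053, 0.985, 0.162], [0.338, 0.171, -0.925], [-0.939, 0.006, -0.343]]
ft_force: [-0.2, 0.6, -1.8]
finger_gap: 0.0854
```

{"fn": "arm_command", "kwargs": {
  "moves": [
    {"travel": [0.015,-0.001,0.168],"twist": [0,0.667,0],"gripper": 1},
    {"travel": [0.015,-0.001,0.168],"twist": [0,0.667,0],"gripper": 1},
    {"travel": [0.015,-0.001,0.168],"twist": [0,0.667,0],"gripper": 1},
    {"travel": [0.015,-0.001,0.168],"twist": [0,0.667,0],"gripper": 1}
  ]
}}

```text
t: 15.72
eef_pos: [0.6452, -0.3727, 0.2394]
tcp_rot: [[-0.109, 0.985, 0.131], [0.635, 0.17, -0.754], [-0.765, 0.001, -0.644]]
ft_force: [0.2, 0.6, 1.2]
finger_gap: 0.0855
```

Run:
```python
from pk import *
from look import look
look("wrist",6)
look("scene",6,(150,310,150,290),5)
p,R,o=now();print(p,R,o["t"],o["ft_force"],o["finger_gap"],o["qpos"])
G=E0-a*.064;Rg=graspR(40);P=G-.155*Rg[:,0]
rows(p,R,[(P-.03*Rg[:,0],Rg),(P,Rg)],1)
```

```text
[ 0.64553619 -0.37047717  0.24272239] [[-0.10816502  0.98490691  0.13512475]
 [ 0.6328175   0.17304147 -0.7547176 ]
 [-0.76670877  0.00387526 -0.64198336]] 15.825 [-0.11831847 -0.23012091  0.90914469] 0.08524547670510506 [-0.71946348  0.78608068  1.11188041  0.42838804  1.79830185 -0.91731988]
{"travel":[0.068, -0.002, 0.018],"twist":[0.007, 0.002, -0.004],"gripper":1},
{"travel":[0.106, -0.002, 0.018],"twist":[0.007, 0.002, -0.004],"gripper":1},
max 0.106
```

View pics/wrist6.png

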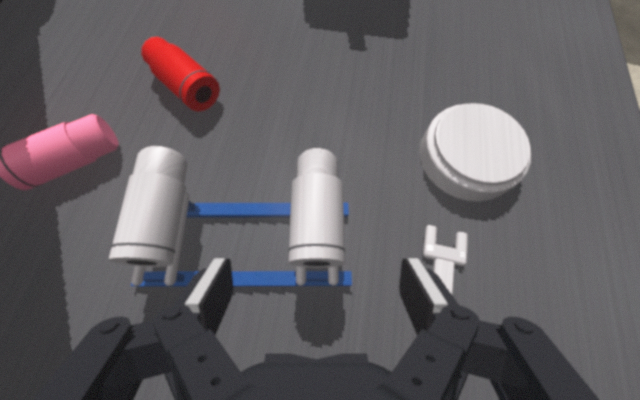

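View pics/scene6c.png

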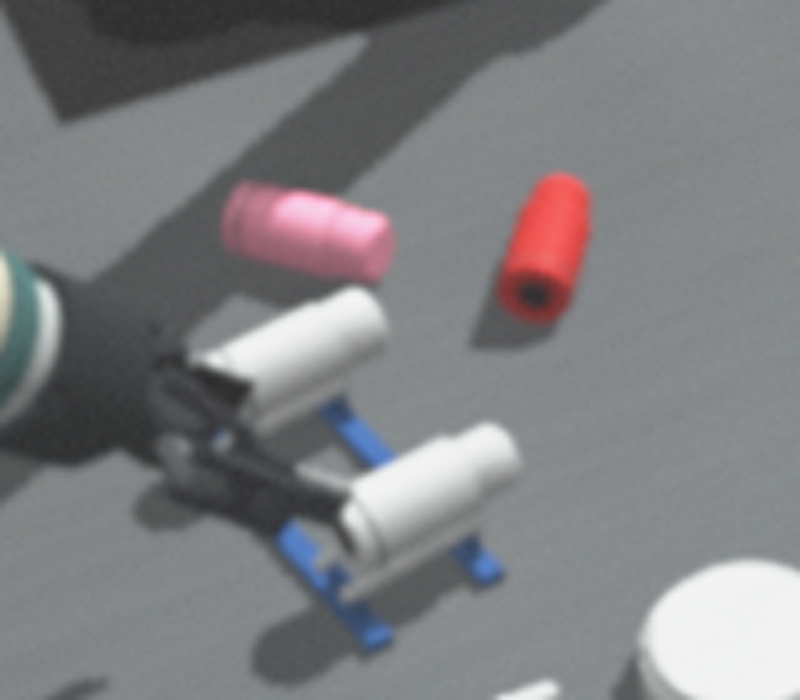

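{"fn": "arm_command", "kwargs": {
  "moves": [
    {"travel": [0.068,-0.002,0.018],"twist": [0.007,0.002,0],"gripper": 1},
    {"travel": [0.068,-0.002,0.018],"twist": [0.007,0.002,0],"gripper": 1},
    {"travel": [0.088,-0.002,0.018],"twist": [0.007,0.002,0],"gripper": 1},
    {"travel": [0.106,-0.002,0.018],"twist": [0.007,0.002,0],"gripper": 1},
    {"travel": [0.106,-0.002,0.018],"twist": [0.007,0.002,0],"gripper": 1}
  ]
}}

```text
t: 16.45
eef_pos: [0.6362, -0.3284, 0.1664]
tcp_rot: [[-0.11, 0.985, 0.129], [0.635, 0.17, -0.754], [-0.765, -0.001, -0.644]]
ft_force: [0.2, 0.6, 0.5]
finger_gap: 0.0855
```

Run:
```python
from pk import *
p,R,o=now();G=E0-a*.064
print(p,p+.155*R[:,0]-G,o["ft_force"],(p+.155*R[:,0]-G)@n)
```

```text
[ 0.63622762 -0.32843455  0.16644609] [-0.00042225 -0.00039313 -0.0020974 ] [0.1914614  0.62144641 0.48314152] -0.00048349727470229736
```

Centred. Grip, then lift.

{"fn": "arm_command", "kwargs": {
  "moves": [
    {"travel": [0,0,0],"twist": [0,0,0],"gripper": -1},
    {"travel": [0,0,0],"twist": [0,0,0],"gripper": -1},
    {"travel": [0,0,0],"twist": [0,0,0],"gripper": -1},
    {"travel": [0,0,0],"twist": [0,0,0],"gripper": -1},
    {"travel": [0,0,0],"twist": [0,0,0],"gripper": -1}
  ]
}}

```text
t: 17.08
eef_pos: [0.6376, -0.3299, 0.1675]
tcp_rot: [[-0.104, 0.986, 0.13], [0.634, 0.167, -0.755], [-0.767, 0.004, -0.642]]
ft_force: [4.8, -0.9, 2.0]
finger_gap: 0.0403
```

Run:
```python
from pk import *
p,R,o=now();print(p,o["ft_force"],o["finger_gap"])
rows(p,R,[(p+[0,0,.03],R),(p+[0,0,.12],R)],-1)
# final standing pose: S=(.60,-.045); grasp at .064 height
def stand(z,psi=0):
    out=np.array([np.cos(psi),np.sin(psi),0]);b=np.radians(40)
    x=np.cos(b)*out+np.sin(b)*dn;y=np.cross([0,0,1.],out);R=Rtool(x,y);return np.array([.60,-.045,z+.064])-.155*x,R
P,Rs=stand(.10);print(P,Rs)
p1=p+[0,0,.12]
w=Ro.from_matrix(R.T@Rs).as_rotvec();print(np.degrees(w),np.degrees(np.linalg.norm(w)))
```

```text
[ 0.6375718  -0.32990313  0.16749504] [ 4.79959054 -0.85339026  2.02727694] 0.04032514371844598
{"travel":[-0.029, 0.0, -0.024],"twist":[0.0, 0.0, 0.0],"gripper":-1},
{"travel":[-0.115, 0.001, -0.096],"twist":[0.0, 0.0, 0.0],"gripper":-1},
max 0.115
[ 0.48126311 -0.045       0.26363208] [[ 0.76604444  0.          0.64278761]
 [ 0.          1.         -0.        ]
 [-0.64278761  0.          0.76604444]]
[-87.53503086 -73.36743827   7.48847424] 114.46064770106416
```

{"fn": "arm_command", "kwargs": {
  "moves": [
    {"travel": [-0.029,0,-0.024],"twist": [0,0,0],"gripper": -1},
    {"travel": [-0.06,0,-0.05],"twist": [0,0,0],"gripper": -1},
    {"travel": [-0.115,0.001,-0.096],"twist": [0,0,0],"gripper": -1},
    {"travel": [-0.115,0.001,-0.096],"twist": [0,0,0],"gripper": -1},
    {"travel": [-0.115,0.001,-0.096],"twist": [0,0,0],"gripper": -1}
  ]
}}

```text
t: 17.7
eef_pos: [0.6366, -0.3298, 0.2848]
tcp_rot: [[-0.111, 0.986, 0.127], [0.634, 0.169, -0.755], [-0.766, -0.003, -0.643]]
ft_force: [0.7, 0.7, -4.7]
finger_gap: 0.0405
```

```bash
cat >> pk.py <<'E'
def stand(z,psi=0,S=(.60,-.045)):
    out=np.array([np.cos(psi),np.sin(psi),0]);b=np.radians(40)
    x=np.cos(b)*out+np.sin(b)*dn;y=np.cross([0,0,1.],out);R=Rtool(x,y);return np.array([*S,z+.064])-.155*x,R
E
python3 - <<'E'
from pk import *
p,R,o=now();print(p,o["ft_force"],o["finger_gap"])
P,Rs=stand(.08);
N=5
def pt(f): q=p+(P-p)*f;q[2]+=.05*np.sin(np.pi*f);return q
for i in range(N):rows(pt(i/N),slerp(R,Rs,i/N),[(pt((i+1)/N),slerp(R,Rs,(i+1)/N))],-1)
for f in(.25,.5,.75):
    Rf=slerp(R,Rs,f);print(pt(f)+.155*Rf[:,0],Rf[:,0])
E
```

```text
[ 0.63659617 -0.32982455  0.2848351 ] [ 0.680778    0.71201202 -4.74624486] 0.0405264164228684
{"travel":[0.029, -0.026, -0.076],"twist":[-0.583, -0.492, 0.052],"gripper":-1},
max 0.583
{"travel":[0.02, -0.005, -0.079],"twist":[-0.583, -0.492, 0.052],"gripper":-1},
max 0.583
{"travel":[0.022, 0.013, -0.078],"twist":[-0.583, -0.492, 0.052],"gripper":-1},
max 0.583
{"travel":[0.024, 0.03, -0.079],"twist":[-0.583, -0.492, 0.052],"gripper":-1},
max 0.583
{"travel":[0.017, 0.05, -0.077],"twist":[-0.583, -0.492, 0.052],"gripper":-1},
max 0.583
[ 0.60156559 -0.19839334  0.16711896] [ 0.02453349  0.38854887 -0.92110145]
[ 0.59848299 -0.16128412  0.16666038] [ 0.25518293  0.16856876 -0.95208521]
[ 0.60137062 -0.11193956  0.15737421] [ 0.52434996  0.02752628 -0.85105783]
```

{"fn": "arm_command", "kwargs": {
  "moves": [
    {"travel": [0.029,-0.026,-0.076],"twist": [-0.583,-0.492,0.052],"gripper": -1},
    {"travel": [0.029,-0.026,-0.076],"twist": [-0.583,-0.492,0.052],"gripper": -1},
    {"travel": [0.029,-0.026,-0.076],"twist": [-0.583,-0.492,0.052],"gripper": -1}
  ]
}}

```text
t: 18.08
eef_pos: [0.6054, -0.2712, 0.3065]
tcp_rot: [[-0.013, 0.9, 0.435], [0.439, 0.396, -0.806], [-0.898, 0.181, -0.401]]
ft_force: [-0.1, -0.5, -3.4]
finger_gap: 0.0408
```

{"fn": "arm_command", "kwargs": {
  "moves": [
    {"travel": [0.02,-0.005,-0.079],"twist": [-0.583,-0.492,0.052],"gripper": -1},
    {"travel": [0.02,-0.005,-0.079],"twist": [-0.583,-0.492,0.052],"gripper": -1},
    {"travel": [0.02,-0.005,-0.079],"twist": [-0.583,-0.492,0.052],"gripper": -1}
  ]
}}

```text
t: 18.45
eef_pos: [0.5744, -0.2157, 0.3168]
tcp_rot: [[0.155, 0.729, 0.667], [0.253, 0.624, -0.74], [-0.955, 0.283, -0.088]]
ft_force: [-0.5, 0.0, -4.5]
finger_gap: 0.0403
```

{"fn": "arm_command", "kwargs": {
  "moves": [
    {"travel": [0.022,0.013,-0.078],"twist": [-0.583,-0.492,0.052],"gripper": -1},
    {"travel": [0.022,0.013,-0.078],"twist": [-0.583,-0.492,0.052],"gripper": -1},
    {"travel": [0.022,0.013,-0.078],"twist": [-0.583,-0.492,0.052],"gripper": -1}
  ]
}}

```text
t: 18.82
eef_pos: [0.5433, -0.1591, 0.3081]
tcp_rot: [[0.362, 0.497, 0.789], [0.103, 0.819, -0.564], [-0.927, 0.285, 0.245]]
ft_force: [-0.1, -1.0, -2.4]
finger_gap: 0.0406
```

{"fn": "arm_command", "kwargs": {
  "moves": [
    {"travel": [0.024,0.03,-0.079],"twist": [-0.583,-0.492,0.052],"gripper": -1},
    {"travel": [0.024,0.03,-0.079],"twist": [-0.583,-0.492,0.052],"gripper": -1},
    {"travel": [0.024,0.03,-0.079],"twist": [-0.583,-0.492,0.052],"gripper": -1}
  ]
}}

```text
t: 19.2
eef_pos: [0.513, -0.1021, 0.2812]
tcp_rot: [[0.578, 0.24, 0.78], [0.016, 0.952, -0.305], [-0.816, 0.189, 0.546]]
ft_force: [1.2, -0.1, -4.1]
finger_gap: 0.0409
```

{"fn": "arm_command", "kwargs": {
  "moves": [
    {"travel": [0.017,0.05,-0.077],"twist": [-0.583,-0.492,0.052],"gripper": -1},
    {"travel": [0.017,0.05,-0.077],"twist": [-0.583,-0.492,0.052],"gripper": -1},
    {"travel": [0.017,0.05,-0.077],"twist": [-0.583,-0.492,0.052],"gripper": -1},
    {"travel": [0.017,0.05,-0.077],"twist": [-0.583,-0.492,0.052],"gripper": -1}
  ]
}}

```text
t: 19.7
eef_pos: [0.5055, -0.0166, 0.3076]
tcp_rot: [[0.712, 0.034, 0.701], [-0.036, 0.999, -0.012], [-0.701, -0.017, 0.713]]
ft_force: [0.9, -0.3, -4.1]
finger_gap: 0.0403
```

Run:
```python
from pk import *
from look import look
look("scene",7,(230,390,150,270),5);look("wrist",7)
p,R,o=now();print(p,R,o["t"],o["ft_force"],o["finger_gap"],o["qpos"])
P,Rs=stand(.08);print(P-p)
rows(p,R,[(P,Rs)],-1)
```

```text
[ 0.50474449 -0.01724947  0.30675134] [[ 0.71091851  0.03543974  0.70238088]
 [-0.03750692  0.99921876 -0.01245433]
 [-0.70227353 -0.01749013  0.71169234]] 19.8 [-0.02086413 -0.37278611 -4.41398688] 0.040534635179008065 [-0.21651306  0.13106506  2.14919982  0.99557014  0.13880349 -2.70207454]
[-0.02348138 -0.02775053 -0.06311926]
{"travel":[0.036, -0.034, -0.076],"twist":[-0.021, -0.155, 0.073],"gripper":-1},
max 0.155
```

View pics/scene7c.png

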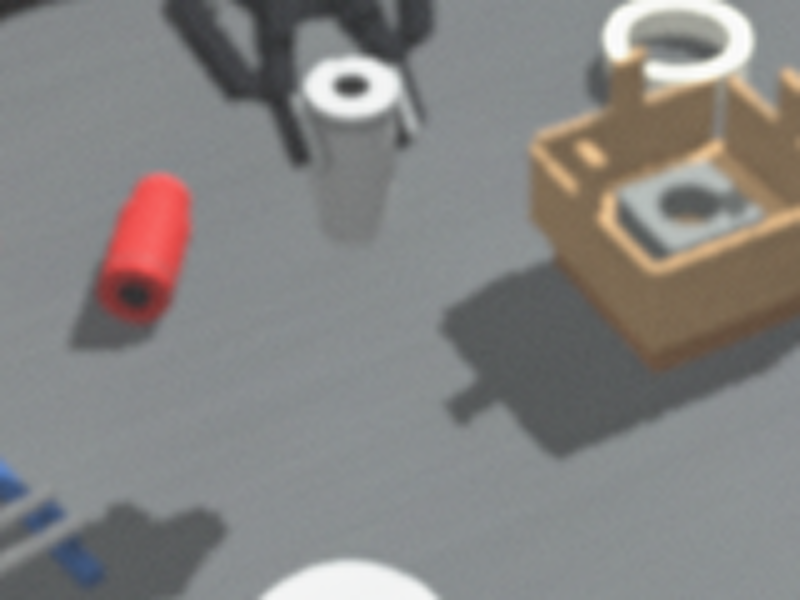

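View pics/wrist7.png

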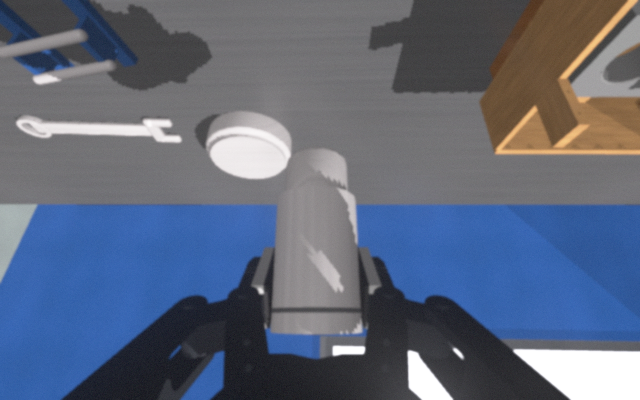

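```bash
cat >> pk.py <<'E'
def orient(psi,tilt):
    ps,b=np.radians(psi),np.radians(tilt);out=np.array([np.cos(ps),np.sin(ps),0]);return Rtool(np.sin(b)*out+np.cos(b)*dn,np.cross([0,0,1.],out))
E
python3 - <<'E'
from pk import *
p,R,o=now()
R1=orient(-5,24);P1=np.array([.55,-.02,.34])
rows(p,R,[(P1,R1)],-1)
R2=orient(-30,35);P2=np.array([.55,.0,.33]);rows(P1,R1,[(P2,R2)],-1)
R3=orient(-55,46);P3=np.array([.54,.02,.31]);rows(P2,R2,[(P3,R3)],-1)
E
```

```text
{"travel":[0.011, -0.002, 0.069],"twist":[0.101, 0.713, -0.029],"gripper":-1},
max 0.713
{"travel":[0.011, 0.025, -0.007],"twist":[0.726, -0.361, -0.411],"gripper":-1},
max 0.726
{"travel":[0.007, 0.015, -0.033],"twist":[0.635, -0.361, -0.542],"gripper":-1},
max 0.635
```

{"fn": "arm_command", "kwargs": {
  "moves": [
    {"travel": [0.011,-0.002,0.069],"twist": [0.101,0.713,-0.029],"gripper": -1},
    {"travel": [0.011,-0.002,0.069],"twist": [0.101,0.713,-0.029],"gripper": -1},
    {"travel": [0.011,-0.002,0.069],"twist": [0.101,0.713,-0.029],"gripper": -1}
  ]
}}

```text
t: 20.18
eef_pos: [0.5466, -0.015, 0.3356]
tcp_rot: [[0.512, 0.037, 0.858], [0.01, 0.999, -0.048], [-0.859, 0.033, 0.511]]
ft_force: [0.9, 2.3, -4.8]
finger_gap: 0.041
```

Run:
```python
from pk import *
p,R,o=now();print(p,R,o["qpos"],o["ft_force"],o["t"])
P1=p;R1=R
R2=orient(-30,35);P2=np.array([.55,.0,.33]);rows(P1,R1,[(P2,R2)],-1)
```

```text
[ 0.54656418 -0.01495634  0.3355897 ] [[ 0.51235239  0.03660047  0.85799501]
 [ 0.00968792  0.99878147 -0.04839131]
 [-0.85872066  0.03310559  0.51137349]] [-0.1926439   0.16798816  1.91180088  0.20964168  0.54338924 -1.86866755] [ 0.88226837  2.31041231 -4.79407953] 20.175
{"travel":[0.008, 0.019, -0.001],"twist":[0.747, -0.153, -0.557],"gripper":-1},
max 0.747
```

{"fn": "arm_command", "kwargs": {
  "moves": [
    {"travel": [0.008,0.019,0],"twist": [0.747,-0.153,-0.557],"gripper": -1},
    {"travel": [0.008,0.019,0],"twist": [0.747,-0.153,-0.557],"gripper": -1},
    {"travel": [0.008,0.019,0],"twist": [0.747,-0.153,-0.557],"gripper": -1},
    {"travel": [0.008,0.019,0],"twist": [0.747,-0.153,-0.557],"gripper": -1}
  ]
}}

```text
t: 20.68
eef_pos: [0.5494, -0.0, 0.3293]
tcp_rot: [[0.5, 0.464, 0.732], [-0.261, 0.886, -0.383], [-0.826, 0.0, 0.564]]
ft_force: [-1.1, 0.2, -4.6]
finger_gap: 0.0405
```

Run:
```python
from pk import *
p,R,o=now();print(p,R,o["qpos"],o["ft_force"],o["t"])
R3=orient(-60,46);P3=np.array([.54,.02,.30]);rows(p,R,[(P3,R3)],-1)
```

```text
[ 5.49447776e-01 -3.85790376e-05  3.29307289e-01] [[ 4.99584782e-01  4.63516317e-01  7.31824890e-01]
 [-2.61186528e-01  8.86088369e-01 -3.82921662e-01]
 [-8.25951962e-01  1.59032775e-04  5.63740482e-01]] [-0.04312612  0.19296385  1.915889   -0.49105894  0.53249877 -0.76916688] [-1.14383024  0.15611379 -4.62916558] 20.675
{"travel":[0.018, 0.017, -0.039],"twist":[0.826, -0.379, -0.698],"gripper":-1},
max 0.826
```

Run:
```python
from pk import *
p,R,o=now()
R3=orient(-55,40);P3=np.array([.58,.03,.30]);rows(p,R,[(P3,R3)],-1)
```

```text
{"travel":[0.04, 0.051, -0.007],"twist":[0.728, -0.186, -0.552],"gripper":-1},
max 0.728
```

{"fn": "arm_command", "kwargs": {
  "moves": [
    {"travel": [0.04,0.051,-0.007],"twist": [0.728,-0.186,-0.552],"gripper": -1},
    {"travel": [0.04,0.051,-0.007],"twist": [0.728,-0.186,-0.552],"gripper": -1},
    {"travel": [0.04,0.051,-0.007],"twist": [0.728,-0.186,-0.552],"gripper": -1},
    {"travel": [0.04,0.051,-0.007],"twist": [0.728,-0.186,-0.552],"gripper": -1}
  ]
}}

```text
t: 21.18
eef_pos: [0.5811, 0.0312, 0.2991]
tcp_rot: [[0.371, 0.817, 0.441], [-0.525, 0.576, -0.626], [-0.766, 0.001, 0.643]]
ft_force: [0.1, 0.6, -4.0]
finger_gap: 0.0405
```

Run:
```python
from pk import *
from h import *
p,R,o=now();print(p,R,o["qpos"],o["ft_force"],o["t"])
W=np.load("pics/W.npy");d=np.load("pics/top0.npy")
w=W[122:163,358:402];m=(d[122:163,358:402]>0)&(w[:,:,2]>.02)&(w[:,:,2]<.05);w=w[m];print("die",w.min(0),w.max(0))
for psi in(-60,-75):
    R3=orient(psi,50);G=np.array([.625,-.06,.15]);print(G-.155*R3[:,0])
    rows(p,R,[(G-.155*R3[:,0],R3)],-1)
```

```text
[0.58106531 0.03123544 0.29908679] [[ 0.37099917  0.81744096  0.44062443]
 [-0.52528253  0.57601167 -0.62632965]
 [-0.76579232  0.00091547  0.6430873 ]] [ 0.12037752  0.33549833  1.83001799 -0.88488093  0.82046202  0.08249945] [ 0.10113938  0.55945589 -3.96182995] 21.175
die [ 0.70837385 -0.15977282  0.02020196] [ 0.80546759 -0.06269334  0.036524  ]
[0.56563156 0.04282916 0.24963208]
{"travel":[0.033, -0.007, -0.057],"twist":[0.121, -0.332, -0.123],"gripper":-1},
max 0.332
[0.59426863 0.05469103 0.24963208]
{"travel":[0.038, 0.03, -0.051],"twist":[0.475, -0.329, -0.477],"gripper":-1},
max 0.477
```

Run:
```python
from pk import *
p,R,o=now()
R3=orient(-80,43);G=np.array([.61,-.07,.17]);P3=G-.155*R3[:,0];P3[2]=.29
rows(p,R,[(P3,R3)],-1)
R4=orient(-100,50);P4=G-.155*R4[:,0];rows(P3,R3,[(P4,R4)],-1)
print(P4)
```

```text
{"travel":[0.012, 0.013, -0.004],"twist":[0.627, -0.098, -0.557],"gripper":-1},
max 0.627
{"travel":[0.014, 0.051, -0.023],"twist":[0.459, -0.231, -0.484],"gripper":-1},
max 0.484
[0.63061844 0.04693301 0.26963208]
```

{"fn": "arm_command", "kwargs": {
  "moves": [
    {"travel": [0.012,0.013,-0.004],"twist": [0.627,-0.098,-0.557],"gripper": -1},
    {"travel": [0.012,0.013,-0.004],"twist": [0.627,-0.098,-0.557],"gripper": -1},
    {"travel": [0.012,0.013,-0.004],"twist": [0.627,-0.098,-0.557],"gripper": -1}
  ]
}}

```text
t: 21.55
eef_pos: [0.5919, 0.034, 0.2898]
tcp_rot: [[0.118, 0.985, 0.125], [-0.671, 0.172, -0.721], [-0.732, 0.001, 0.681]]
ft_force: [-0.1, 0.1, -4.9]
finger_gap: 0.0401
```

{"fn": "arm_command", "kwargs": {
  "moves": [
    {"travel": [0.014,0.051,-0.023],"twist": [0.459,-0.231,-0.484],"gripper": -1},
    {"travel": [0.014,0.051,-0.023],"twist": [0.459,-0.231,-0.484],"gripper": -1},
    {"travel": [0.014,0.051,-0.023],"twist": [0.459,-0.231,-0.484],"gripper": -1},
    {"travel": [0.014,0.051,-0.023],"twist": [0.459,-0.231,-0.484],"gripper": -1}
  ]
}}

```text
t: 22.05
eef_pos: [0.6299, 0.0469, 0.2704]
tcp_rot: [[-0.127, 0.986, -0.109], [-0.755, -0.167, -0.634], [-0.644, 0.002, 0.765]]
ft_force: [0.1, -0.1, -4.1]
finger_gap: 0.0409
```

Run:
```python
from pk import *
from look import look
look("scene",8,(240,400,100,220),5);look("wrist",8)
p,R,o=now();print(p,R,o["qpos"],o["ft_force"],o["t"])
R4=orient(-100,50);G=np.array([.61,-.07,.10]);P4=G-.155*R4[:,0];rows(p,R,[(P4,R4)],-1)
```

```text
[0.62931448 0.04706043 0.27145602] [[-0.12613671  0.98596036 -0.10941528]
 [-0.75520667 -0.1669581  -0.6338674 ]
 [-0.64323589  0.0026772   0.76566338]] [ 0.182816    0.58344752  1.52626192 -0.80922655  1.46477856  0.62794876] [-0.13744247 -0.14649975 -2.98326689] 22.15
{"travel":[0.058, 0.001, -0.069],"twist":[0.004, -0.001, -0.013],"gripper":-1},
max 0.069
```

View pics/scene8c.png

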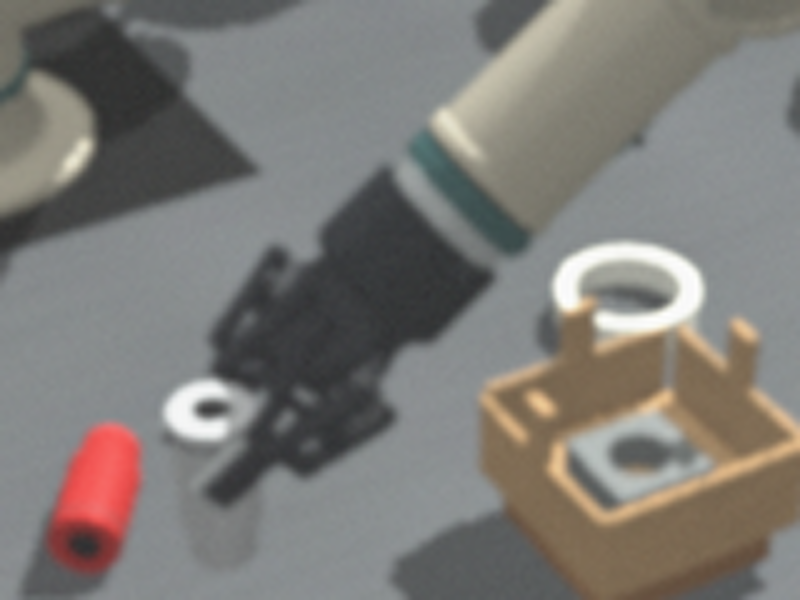

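View pics/wrist8.png

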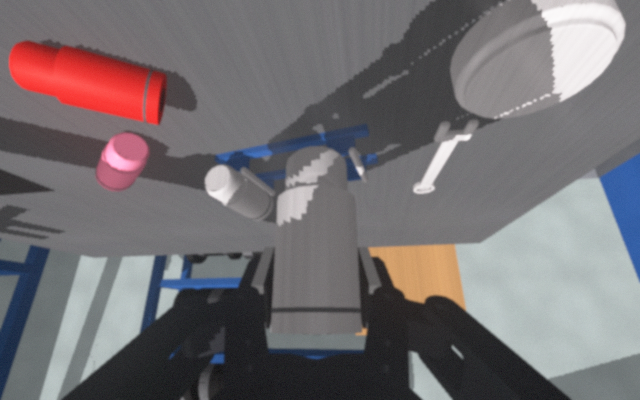

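Run:
```python
from pk import *
p,R,o=now();print((p+.155*R[:,0]))
R4=orient(-100,50);G=np.array([.61,-.07,.072]);P4=G-.155*R4[:,0];rows(p,R,[(P4,R4)],-1)
print("1mm down",R4.T@np.array([0,0,-.001])/.8)
from h import *
K,T=cam("wrist",8);d=np.load("pics/wrist8.npy")
vv,uu=np.mgrid[:400,:640];X=np.stack([(uu-K[0,2])/K[0,0]*d,(vv-K[1,2])/K[1,1]*d,d],-1)-T[:3,3];W=X@T[:3,:3]
c=slice(205,300),slice(282,350);w=W[c].reshape(-1,3);w=w[(d[c].ravel()>0)]
print(len(w),w.min(0),w.max(0))
from scipy.optimize import least_squares
def f(x):
    ax=np.array([x[2],x[3],1]);ax/=np.linalg.norm(ax);v=w-np.array([x[0],x[1],.17]);return np.linalg.norm(v-np.outer(v@ax,ax),axis=1)-.021
q=least_squares(f,[.61,-.07,0,0],loss="soft_l1",f_scale=.001);print(q.x,np.std(q.fun))
```

```text
[ 0.60976329 -0.0699966   0.17175445]
{"travel":[0.08, 0.001, -0.096],"twist":[0.004, -0.001, -0.013],"gripper":-1},
max 0.096
1mm down [ 0.00080348  0.         -0.00095756]
6433 [ 0.59468527 -0.05998727  0.13761843] [ 0.62721275 -0.04676335  0.18185854]
[ 6.08933594e-01 -6.95059310e-02  4.58297611e-04  5.05612558e-03] 0.0005512417929712411
```

{"fn": "arm_command", "kwargs": {
  "moves": [
    {"travel": [0.04,0.001,-0.048],"twist": [0.004,-0.001,-0.013],"gripper": -1},
    {"travel": [0.06,0.001,-0.072],"twist": [0.004,-0.001,-0.013],"gripper": -1},
    {"travel": [0.08,0.001,-0.096],"twist": [0.004,-0.001,-0.013],"gripper": -1},
    {"travel": [0.08,0.001,-0.096],"twist": [0.004,-0.001,-0.013],"gripper": -1}
  ]
}}

```text
t: 22.65
eef_pos: [0.6301, 0.0476, 0.1693]
tcp_rot: [[-0.136, 0.985, -0.108], [-0.756, -0.174, -0.632], [-0.641, -0.004, 0.768]]
ft_force: [0.3, -0.0, -3.6]
finger_gap: 0.0405
```

{"fn": "arm_command", "kwargs": {
  "moves": [
    {"travel": [0.0032,0,-0.0038],"twist": [0,0,0],"gripper": -1},
    {"travel": [0.0032,0,-0.0038],"twist": [0,0,0],"gripper": -1}
  ]
}}

```text
t: 22.9
eef_pos: [0.631, 0.0477, 0.1679]
tcp_rot: [[-0.133, 0.985, -0.112], [-0.755, -0.174, -0.632], [-0.642, 0.001, 0.767]]
ft_force: [0.7, -0.1, -4.1]
finger_gap: 0.0405
```

{"fn": "arm_command", "kwargs": {
  "moves": [
    {"travel": [0.0016,0,-0.0019],"twist": [0,0,0],"gripper": -1},
    {"travel": [0.0016,0,-0.0019],"twist": [0,0,0],"gripper": -1}
  ]
}}

```text
t: 23.15
eef_pos: [0.631, 0.0476, 0.166]
tcp_rot: [[-0.133, 0.985, -0.112], [-0.756, -0.173, -0.631], [-0.641, 0.001, 0.767]]
ft_force: [0.5, 0.4, -0.7]
finger_gap: 0.0404
```

{"fn": "arm_command", "kwargs": {
  "moves": [
    {"travel": [0.0008,0,-0.001],"twist": [0,0,0],"gripper": -1},
    {"travel": [0.0008,0,-0.001],"twist": [0,0,0],"gripper": -1}
  ]
}}

```text
t: 23.4
eef_pos: [0.631, 0.0476, 0.1658]
tcp_rot: [[-0.133, 0.985, -0.112], [-0.757, -0.173, -0.63], [-0.64, 0.001, 0.768]]
ft_force: [0.2, 1.2, 5.1]
finger_gap: 0.0407
```

{"fn": "arm_command", "kwargs": {
  "moves": [
    {"travel": [0,0,0],"twist": [0,0,0],"gripper": 0.3},
    {"travel": [0,0,0],"twist": [0,0,0],"gripper": 0.6},
    {"travel": [0,0,0],"twist": [0,0,0],"gripper": 0.8},
    {"travel": [0,0,0],"twist": [0,0,0],"gripper": 0.8}
  ]
}}

```text
t: 23.9
eef_pos: [0.6306, 0.0476, 0.1639]
tcp_rot: [[-0.134, 0.985, -0.111], [-0.755, -0.174, -0.632], [-0.642, -0.001, 0.767]]
ft_force: [-1.1, 0.2, 0.2]
finger_gap: 0.0769
```

Run:
```python
from pk import *
from look import look
look("scene",9,(240,400,100,220),5)
p,R,o=now();print(p,R,o["qpos"],o["ft_force"],o["t"],o["finger_gap"])
A=p-.10*R[:,0];B=A+[0,0,.12]
rows(p,R,[(A,R),(B,R)],1)
Rv=Rtool(dn,(.986,.166,0))
rows(B,R,[(np.array([.61,-.07,.38]),Rv)],1);print(B)
```

```text
[0.63061817 0.04762597 0.16396001] [[-0.13399402  0.98477424 -0.11074879]
 [-0.75531376 -0.17383513 -0.63188802]
 [-0.64151907 -0.00101913  0.76710641]] [ 0.1829134   0.70853481  1.60167305 -0.83121245  1.33519616  0.77776428] [-0.03750099 -0.83917704  0.5093758 ] 23.95 0.07677795768583597
{"travel":[-0.125, 0.0, 0.0],"twist":[0.0, 0.0, 0.0],"gripper":1},
{"travel":[-0.221, -0.0, 0.115],"twist":[0.0, 0.0, 0.0],"gripper":1},
max 0.221
{"travel":[0.162, 0.0, 0.188],"twist":[-0.609, 1.653, 0.287],"gripper":1},
max 1.653
[0.64401757 0.12315735 0.34811192]
```

View pics/scene9c.png

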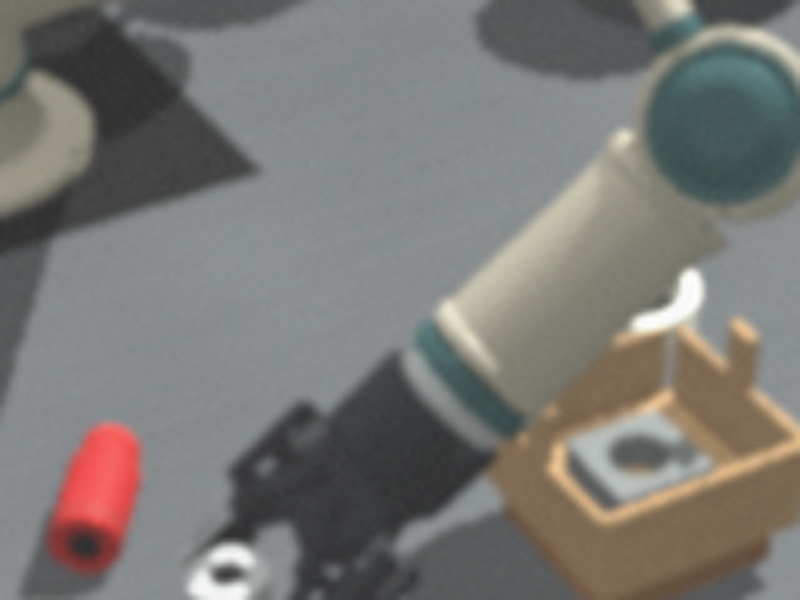

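{"fn": "arm_command", "kwargs": {
  "moves": [
    {"travel": [-0.06,0,0],"twist": [0,0,0],"gripper": 1},
    {"travel": [-0.125,0,0],"twist": [0,0,0],"gripper": 1},
    {"travel": [-0.221,0,0.115],"twist": [0,0,0],"gripper": 1},
    {"travel": [-0.221,0,0.115],"twist": [0,0,0],"gripper": 1},
    {"travel": [-0.221,0,0.115],"twist": [0,0,0],"gripper": 1}
  ]
}}

```text
t: 24.58
eef_pos: [0.6446, 0.1233, 0.354]
tcp_rot: [[-0.127, 0.985, -0.119], [-0.755, -0.174, -0.633], [-0.644, 0.009, 0.765]]
ft_force: [-0.6, 0.1, -0.9]
finger_gap: 0.0854
```

Run:
```python
from pk import *
p,R,o=now();print(p,R,o["t"])
Rv=Rtool(dn,(1,0,0));P=np.array([.61,-.07,.40])
chunks(P,Rv,2,1)
```

```text
[0.64463727 0.12326831 0.35396832] [[-0.12690253  0.98475575 -0.11896156]
 [-0.75463891 -0.17368444 -0.6327352 ]
 [-0.6437514   0.00947732  0.765176  ]] 24.575
{"travel":[0.075, -0.0, 0.101],"twist":[-0.16, 0.831, 0.064],"gripper":1},
max 0.831
{"travel":[0.026, -0.011, 0.123],"twist":[-0.16, 0.831, 0.064],"gripper":1},
max 0.831
```

{"fn": "arm_command", "kwargs": {
  "moves": [
    {"travel": [0.075,0,0.101],"twist": [-0.16,0.831,0.064],"gripper": 1},
    {"travel": [0.075,0,0.101],"twist": [-0.16,0.831,0.064],"gripper": 1},
    {"travel": [0.075,0,0.101],"twist": [-0.16,0.831,0.064],"gripper": 1}
  ]
}}

```text
t: 24.95
eef_pos: [0.6262, 0.0236, 0.3726]
tcp_rot: [[-0.06, 0.995, -0.074], [-0.418, -0.092, -0.904], [-0.907, -0.024, 0.422]]
ft_force: [0.1, -0.0, 0.1]
finger_gap: 0.0858
```

{"fn": "arm_command", "kwargs": {
  "moves": [
    {"travel": [0.026,-0.011,0.123],"twist": [-0.16,0.831,0.064],"gripper": 1},
    {"travel": [0.026,-0.011,0.123],"twist": [-0.16,0.831,0.064],"gripper": 1},
    {"travel": [0.026,-0.011,0.123],"twist": [-0.16,0.831,0.064],"gripper": 1},
    {"travel": [0.026,-0.011,0.123],"twist": [-0.16,0.831,0.064],"gripper": 1}
  ]
}}

```text
t: 25.45
eef_pos: [0.6098, -0.0716, 0.3937]
tcp_rot: [[-0.013, 1.0, -0.003], [-0.001, -0.003, -1.0], [-1.0, -0.013, 0.001]]
ft_force: [-0.8, -0.1, -0.7]
finger_gap: 0.0851
```

Run:
```python
from pk import *
from look import look
look("wrist",10)
p,R,o=now();print(p,R,o["t"],o["qpos"])
from h import *
K,T=cam("wrist",10);d=np.load("pics/wrist10.npy")
vv,uu=np.mgrid[:400,:640];X=np.stack([(uu-K[0,2])/K[0,0]*d,(vv-K[1,2])/K[1,1]*d,d],-1)-T[:3,3];W=X@T[:3,:3]
m=(d>0)&(abs(W[...,2]-.09)<.006)&(np.hypot(W[...,0]-.61,W[...,1]+.07)<.05)
w=W[m];print(len(w),w.min(0),w.max(0),(w.min(0)+w.max(0))/2)
(cx,cy),r=cv2.minEnclosingCircle(w[:,:2].astype(np.float32));print(cx,cy,r)
```

```text
[ 0.6099402  -0.07069493  0.39361762] [[-0.01286305  0.99991584 -0.00169146]
 [-0.001221   -0.0017073  -0.9999978 ]
 [-0.99991652 -0.01286096  0.00124286]] 25.5 [-0.22737608  0.34426929  1.431506   -0.00416633  1.37807613 -0.22485359]
1430 [ 0.58912593 -0.08907256  0.08402734] [ 0.62915548 -0.04781084  0.09255648] [ 0.6091407  -0.0684417   0.08829191]
0.6092237234115601 -0.06873501092195511 0.021165264770388603
```

View pics/wrist10.png

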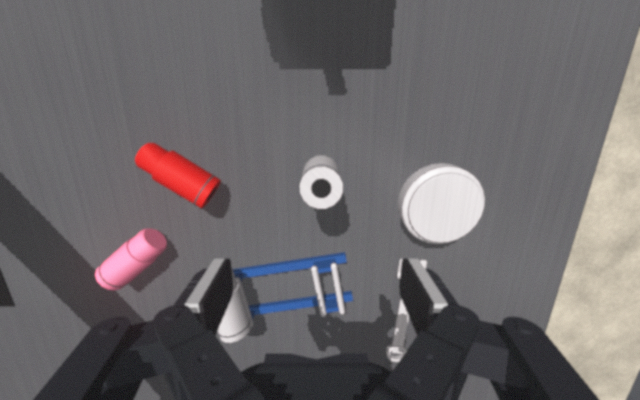

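Run:
```python
from pk import *
p,R,o=now()
Rv=Rtool(dn,(1,0,0))
rows(p,R,[(np.array([.6092,-.0687,z]),Rv) for z in(.32,.27,.24,.223)],1)
```

```text
{"travel":[0.092, 0.0, -0.003],"twist":[-0.003, 0.002, 0.025],"gripper":1},
{"travel":[0.155, 0.001, -0.003],"twist":[-0.003, 0.002, 0.025],"gripper":1},
{"travel":[0.192, 0.002, -0.003],"twist":[-0.003, 0.002, 0.025],"gripper":1},
{"travel":[0.213, 0.002, -0.003],"twist":[-0.003, 0.002, 0.025],"gripper":1},
max 0.213
```

{"fn": "arm_command", "kwargs": {
  "moves": [
    {"travel": [0.092,0,-0.003],"twist": [0,0.002,0.025],"gripper": 1},
    {"travel": [0.092,0,-0.003],"twist": [0,0.002,0.025],"gripper": 1},
    {"travel": [0.155,0.001,-0.003],"twist": [0,0.002,0.025],"gripper": 1},
    {"travel": [0.192,0.002,-0.003],"twist": [0,0.002,0.025],"gripper": 1},
    {"travel": [0.213,0.002,-0.003],"twist": [0,0.002,0.025],"gripper": 1},
    {"travel": [0.213,0.002,-0.003],"twist": [0,0.002,0.025],"gripper": 1}
  ]
}}

```text
t: 26.25
eef_pos: [0.6103, -0.0674, 0.2238]
tcp_rot: [[0.001, 1.0, 0.001], [0.0, 0.001, -1.0], [-1.0, 0.001, -0.0]]
ft_force: [0.6, 0.5, 0.4]
finger_gap: 0.0853
```

Run:
```python
from pk import *
p,R,o=now();print(p,R,o["ft_force"],o["t"])
rows(p,R,[(np.array([.6092,-.0687,.223]),Rtool(dn,(1,0,0)))],1,4)
```

```text
[ 0.61025077 -0.06737306  0.2238383 ] [[ 8.72685295e-04  9.99999296e-01  8.04457051e-04]
 [ 3.90300447e-04  8.04116687e-04 -9.99999601e-01]
 [-9.99999543e-01  8.72998926e-04 -3.89598432e-04]] [0.56445017 0.47448076 0.365652  ] 26.25
{"travel":[0.001, -0.0013, 0.0017],"twist":[0.0015, -0.0007, -0.0017],"gripper":1},
max 0.0017
```

{"fn": "arm_command", "kwargs": {
  "moves": [
    {"travel": [0.001,-0.0013,0.0017],"twist": [0,0,0],"gripper": 1},
    {"travel": [0.001,-0.0013,0.0017],"twist": [0,0,0],"gripper": 0.3},
    {"travel": [0.001,-0.0013,0.0017],"twist": [0,0,0],"gripper": 0.1},
    {"travel": [0.001,-0.0013,0.0017],"twist": [0,0,0],"gripper": -1},
    {"travel": [0.001,-0.0013,0.0017],"twist": [0,0,0],"gripper": -1},
    {"travel": [0.001,-0.0013,0.0017],"twist": [0,0,0],"gripper": -1}
  ]
}}

```text
t: 27.0
eef_pos: [0.6093, -0.0693, 0.2244]
tcp_rot: [[0.004, 1.0, -0.0], [-0.0, -0.0, -1.0], [-1.0, 0.004, 0.0]]
ft_force: [-0.9, -0.1, 5.9]
finger_gap: 0.0407
```

Run:
```python
from pk import *
p,R,o=now();print(p,R,o["ft_force"],o["t"],o["finger_gap"])
```

```text
[ 0.60929248 -0.06931535  0.22441753] [[ 3.84490653e-03  9.99992600e-01 -1.31721420e-04]
 [-4.21726527e-05 -1.31560243e-04 -9.99999990e-01]
 [-9.99992607e-01  3.84491204e-03  4.16665038e-05]] [-0.86435817 -0.05794549  5.92308263] 27.0 0.040672673009270535
```

Run:
```python
from pk import *
p,R,o=now()
Rv=Rtool(dn,(1,0,0))
rows(p,R,[(p+[0,0,.03],Rv),(p+[0,0,.09],Rv),(np.array([.605,-.03,.40]),Rv),(np.array([.605,.10,.42]),Rv)],-1)
```

```text
{"travel":[-0.037, 0.0, 0.0],"twist":[-0.0, 0.0, -0.007],"gripper":-1},
{"travel":[-0.112, 0.0, 0.0],"twist":[-0.0, 0.0, -0.007],"gripper":-1},
{"travel":[-0.219, -0.005, -0.049],"twist":[-0.0, 0.0, -0.007],"gripper":-1},
{"travel":[-0.245, -0.004, -0.212],"twist":[-0.0, 0.0, -0.007],"gripper":-1},
max 0.245
```

{"fn": "arm_command", "kwargs": {
  "moves": [
    {"travel": [-0.037,0,0],"twist": [0,0,-0.007],"gripper": -1},
    {"travel": [-0.112,0,0],"twist": [0,0,-0.007],"gripper": -1},
    {"travel": [-0.112,0,0],"twist": [0,0,-0.007],"gripper": -1},
    {"travel": [-0.219,-0.005,-0.049],"twist": [0,0,-0.007],"gripper": -1},
    {"travel": [-0.219,-0.005,-0.049],"twist": [0,0,-0.007],"gripper": -1},
    {"travel": [-0.245,-0.004,-0.212],"twist": [0,0,-0.007],"gripper": -1},
    {"travel": [-0.245,-0.004,-0.212],"twist": [0,0,-0.007],"gripper": -1},
    {"travel": [-0.245,-0.004,-0.212],"twist": [0,0,-0.007],"gripper": -1},
    {"travel": [-0.245,-0.004,-0.212],"twist": [0,0,-0.007],"gripper": -1}
  ]
}}

```text
t: 28.12
eef_pos: [0.605, 0.1008, 0.4175]
tcp_rot: [[-0.005, 1.0, 0.002], [-0.001, 0.002, -1.0], [-1.0, -0.005, 0.001]]
ft_force: [-0.7, -0.0, -4.6]
finger_gap: 0.0408
```

Run:
```python
from pk import *
from look import look
look("wrist",11)
p,R,o=now();print(p,R,o["ft_force"],o["t"],o["finger_gap"])
```

```text
[0.60510897 0.09987925 0.41759025] [[-4.74802066e-03  9.99988713e-01  1.73094681e-04]
 [-9.76416228e-04  1.68460453e-04 -9.99999509e-01]
 [-9.99988251e-01 -4.74818734e-03  9.75605354e-04]] [ 0.7629999  -0.52198013 -4.52361061] 28.175 0.0405415923432834
```

View pics/wrist11.png

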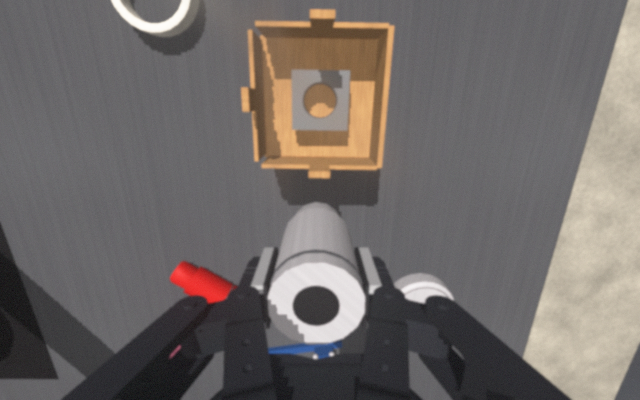

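Run:
```python
from pk import *
from h import *
K,T=cam("wrist",11);d=np.load("pics/wrist11.npy");im=cv2.imread("pics/wrist11.png")
cv2.imwrite("pics/w11c.png",cv2.resize(im[60:140,280:360],None,fx=8,fy=8,interpolation=cv2.INTER_CUBIC))
vv,uu=np.mgrid[:400,:640];X=np.stack([(uu-K[0,2])/K[0,0]*d,(vv-K[1,2])/K[1,1]*d,d],-1)-T[:3,3];W=X@T[:3,:3]
reg=np.zeros(d.shape,bool);reg[55:150,270:370]=1
m=reg&(abs(W[...,2]-.06)<.005)&(np.abs(W[...,0]-.605)<.045)&(np.abs(W[...,1]-.183)<.045)
w=W[m];print("top z",np.median(w[:,2]),w.min(0),w.max(0),(w.min(0)+w.max(0))/2)
r=cv2.minAreaRect(w[:,:2].astype(np.float32)*1000);print(r)
# hole: pixels inside block not at top
mk=m.astype(np.uint8)
cs,h=cv2.findContours(mk,cv2.RETR_CCOMP,cv2.CHAIN_APPROX_NONE)
for c,hh in zip(cs,h[0]):
    if len(c)>20:
        pts=np.array([ray_z(K,T,*q,.06) for q in c[:,0]])
        print("hole" if hh[3]>=0 else "outer",len(c),cv2.minEnclosingCircle((pts[:,:2]*1000).astype(np.float32)),cv2.fitEllipse((pts[:,:2]*1000).astype(np.float32)))
# bush
p,R,o=now()
c=slice(205,285),slice(270,365);ok=(d[c]>0)&(W[c][...,2]>.18)&(W[c][...,2]<.275);w=W[c][ok]
w=w[np.hypot(w[:,0]-.605,w[:,1]-.10)<.03]
from scipy.optimize import least_squares
def f(x,w):
    ax=np.array([x[2],x[3],1]);ax/=np.linalg.norm(ax);v=w-np.array([x[0],x[1],.26]);return np.linalg.norm(v-np.outer(v@ax,ax),axis=1)-.021
b=w[(w[:,2]>.226)&(w[:,2]<.28)];print(len(w),len(b),w.min(0),w.max(0))
q=least_squares(f,[.605,.1,0,0],args=(b,),loss="soft_l1",f_scale=.001);print(q.x,np.std(q.fun))
c=slice(255,345),slice(270,365);t=W[c][(d[c]>0)&(abs(W[c][...,2]-.286)<.006)];print("topface",len(t),t.min(0),t.max(0),np.median(t[:,2]))
```

```text
top z 0.06009372705545681 [0.57564794 0.15392278 0.05515199] [0.63603082 0.2139165  0.06310401] [0.60583938 0.18391964 0.059128  ]
((605.6558837890625, 183.66290283203125), (60.198097229003906, 60.07615661621094), 89.12324523925781)
outer 230 ((605.580322265625, 184.06910705566406), 41.627079010009766) ((605.595458984375, 183.947998046875), (69.51652526855469, 70.07120513916016), 5.509636878967285)
hole 98 ((605.9102783203125, 183.9443359375), 18.71260643005371) ((605.6336669921875, 183.62852478027344), (35.81792068481445, 35.989524841308594), 127.00967407226562)
3598 3225 [0.57920535 0.10444115 0.19715566] [0.62797951 0.12266719 0.27499924]
[0.60305772 0.10089528 0.00371167 0.00588466] 0.0009598861964067324
topface 6606 [0.58328971 0.07953653 0.28001801] [0.62422594 0.12254548 0.28563229] 0.28329561960632305
```

View pics/w11c.png

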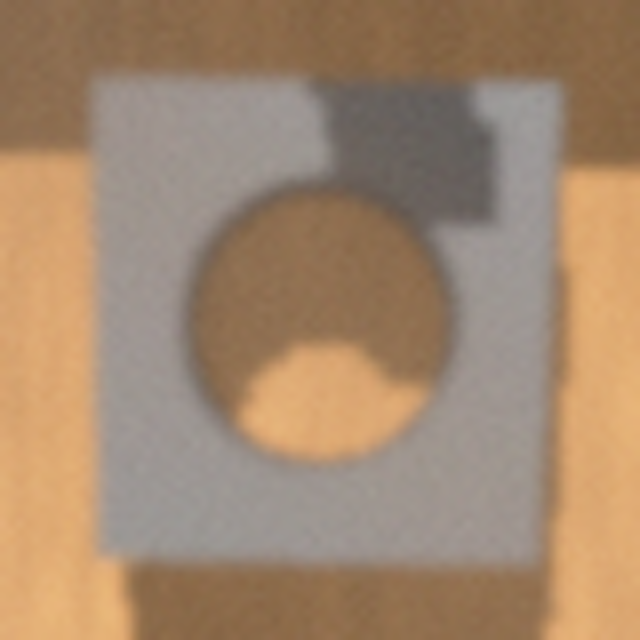

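Run:
```python
from pk import *
p,R,o=now()
Rv=Rtool(dn,(1,0,0))
rows(p,R,[(np.array([.6056,.1828,z]),Rv) for z in(.40,.33,.30)],-1)
```

```text
{"travel":[0.022, 0.001, -0.104],"twist":[0.0, 0.002, 0.009],"gripper":-1},
{"travel":[0.109, 0.001, -0.104],"twist":[0.0, 0.002, 0.009],"gripper":-1},
{"travel":[0.147, 0.001, -0.104],"twist":[0.0, 0.002, 0.009],"gripper":-1},
max 0.147
```

{"fn": "arm_command", "kwargs": {
  "moves": [
    {"travel": [0.022,0.001,-0.104],"twist": [0,0.002,0.009],"gripper": -1},
    {"travel": [0.022,0.001,-0.104],"twist": [0,0.002,0.009],"gripper": -1},
    {"travel": [0.022,0.001,-0.104],"twist": [0,0.002,0.009],"gripper": -1},
    {"travel": [0.07,0.001,-0.104],"twist": [0,0.002,0.009],"gripper": -1},
    {"travel": [0.109,0.001,-0.104],"twist": [0,0.002,0.009],"gripper": -1},
    {"travel": [0.147,0.001,-0.104],"twist": [0,0.002,0.009],"gripper": -1},
    {"travel": [0.147,0.001,-0.104],"twist": [0,0.002,0.009],"gripper": -1},
    {"travel": [0.147,0.001,-0.104],"twist": [0,0.002,0.009],"gripper": -1}
  ]
}}

```text
t: 29.18
eef_pos: [0.6068, 0.1825, 0.3031]
tcp_rot: [[0.005, 1.0, -0.001], [0.001, -0.001, -1.0], [-1.0, 0.005, -0.001]]
ft_force: [0.7, 0.3, -4.4]
finger_gap: 0.0409
```

Run:
```python
from pk import *
from look import look
look("wrist",12);look("top",12,(230,320,150,240),7);look("scene",12,(310,430,110,220),6)
p,R,o=now();print(p,R,o["ft_force"],o["t"],o["finger_gap"])
```

```text
[0.6066805  0.18324548 0.30373854] [[ 6.71920491e-03  9.99977260e-01 -5.75694644e-04]
 [ 1.81145475e-03 -5.87878503e-04 -9.99998187e-01]
 [-9.99975785e-01  6.71814988e-03 -1.81536363e-03]] [-0.12174772 -0.04172282 -3.5457399 ] 29.325 0.04063474016387682
```

View pics/wrist12.png

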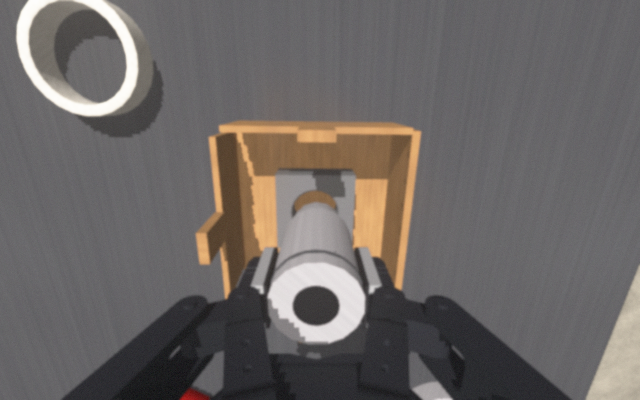

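View pics/scene12c.png

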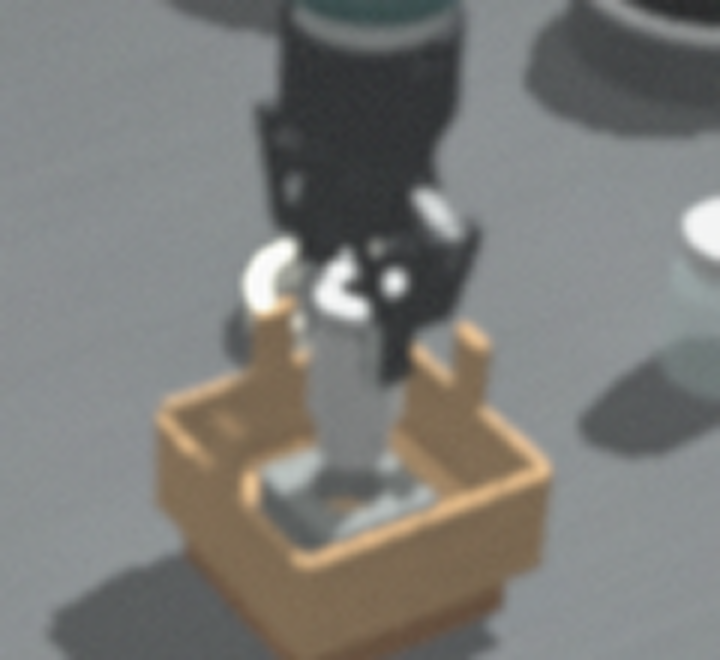

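Run:
```python
from pk import *
p,R,o=now();print(p)
Rv=Rtool(dn,(1,0,0))
rows(p,R,[(np.array([.6056,.1828,z]),Rv) for z in(.300,.292)],-1,4)
```

```text
[0.6066805  0.18324548 0.30373854]
{"travel":[0.0047, -0.0014, 0.0006],"twist":[-0.0011, -0.0035, -0.0128],"gripper":-1},
{"travel":[0.0147, -0.0014, 0.0006],"twist":[-0.0011, -0.0035, -0.0128],"gripper":-1},
max 0.0147
```

{"fn": "arm_command", "kwargs": {
  "moves": [
    {"travel": [0.0047,-0.0014,0.0006],"twist": [0,-0.0035,-0.0128],"gripper": -1},
    {"travel": [0.0147,-0.0014,0.0006],"twist": [0,-0.0035,-0.0128],"gripper": -1},
    {"travel": [0.0147,-0.0014,0.0006],"twist": [0,-0.0035,-0.0128],"gripper": -1}
  ]
}}

```text
t: 29.7
eef_pos: [0.6044, 0.1831, 0.2891]
tcp_rot: [[-0.005, 1.0, 0.0], [-0.001, 0.0, -1.0], [-1.0, -0.005, 0.001]]
ft_force: [0.4, -0.2, -3.8]
finger_gap: 0.0414
```

Run:
```python
from pk import *
for i in range(1):
    p,R,o=now();print(p,R[:,0],p+.2243*R[:,0],o["ft_force"],o["t"])
from h import *
from look import look
look("wrist",13)
K,T=cam("wrist",13);im=cv2.imread("pics/wrist13.png");cv2.imwrite("pics/w13c.png",cv2.resize(im[150:270,250:390],None,fx=5,fy=5,interpolation=cv2.INTER_CUBIC))
p,R,o=now();print(p,R[:,0],p+.2243*R[:,0])
```

```text
[0.60444976 0.18311945 0.28910134] [-5.48817500e-03 -8.67776307e-04 -9.99984563e-01] [0.60321877 0.18292481 0.06480481] [ 0.41891368 -0.24973276 -3.76995443] 29.7
[0.60468002 0.18313286 0.28948039] [-4.67779214e-03 -6.82474550e-04 -9.99988826e-01] [0.60363079 0.18297978 0.0651829 ]
```

View pics/w13c.png

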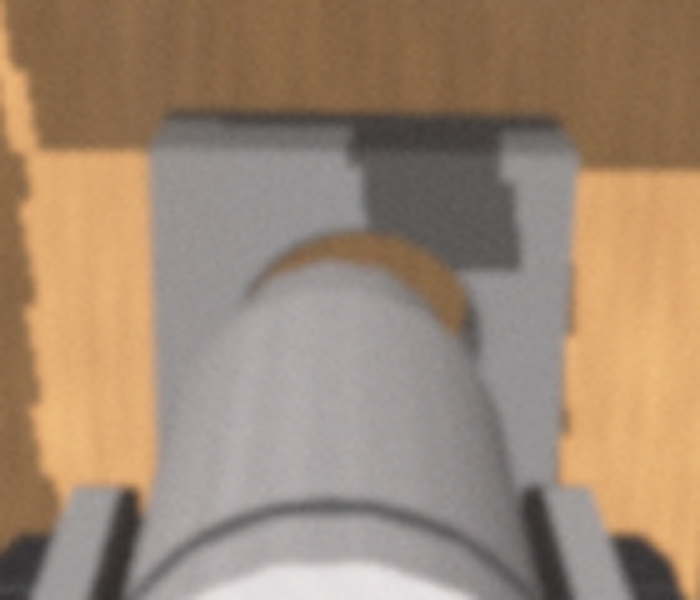

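{"fn": "arm_command", "kwargs": {
  "moves": [
    {"travel": [0,0.0008,0],"twist": [0,0,0.005],"gripper": -1},
    {"travel": [0,0.0008,0],"twist": [0,0,0.005],"gripper": -1}
  ]
}}

```text
t: 30.0
eef_pos: [0.6057, 0.1832, 0.2903]
tcp_rot: [[-0.0, 1.0, -0.0], [-0.0, -0.0, -1.0], [-1.0, -0.0, 0.0]]
ft_force: [-0.8, 0.1, -3.7]
finger_gap: 0.0407
```

Run:
```python
from pk import *
p,R,o=now();print(p,R[:,0],p+.2243*R[:,0],o["ft_force"],o["t"])
```

```text
[0.60572227 0.18316501 0.29030812] [-2.11110869e-04 -3.26386917e-04 -9.99999924e-01] [0.60567492 0.1830918  0.06600814] [-0.79335453  0.11756257 -3.69030294] 30.0
```

{"fn": "arm_command", "kwargs": {
  "moves": [
    {"travel": [0.005,0,0],"twist": [0,0,0],"gripper": -1},
    {"travel": [0.0075,0,0],"twist": [0,0,0],"gripper": -1},
    {"travel": [0.01,0,0],"twist": [0,0,0],"gripper": -1},
    {"travel": [0.01,0,0],"twist": [0,0,0],"gripper": -1}
  ]
}}

```text
t: 30.5
eef_pos: [0.6055, 0.1831, 0.2818]
tcp_rot: [[-0.001, 1.0, -0.0], [-0.001, -0.0, -1.0], [-1.0, -0.001, 0.001]]
ft_force: [-0.0, -0.1, -3.3]
finger_gap: 0.0407
```

Run:
```python
from pk import *
p,R,o=now();print(p,R[:,0],p+.2243*R[:,0],o["ft_force"],o["ft_torque"],o["t"])
```

```text
[0.60548336 0.1830688  0.28183877] [-1.31672731e-03 -5.23855366e-04 -9.99998996e-01] [0.60518802 0.1829513  0.057539  ] [-0.03609385 -0.11773853 -3.30484783] [-0.04352476 -0.020421   -0.01569333] 30.5
```

Already 2.5 mm inside the mouth with no contact force. I'll keep going down gently.

{"fn": "arm_command", "kwargs": {
  "moves": [
    {"travel": [0.003,0,0],"twist": [0,0,0],"gripper": -1},
    {"travel": [0.006,0,0],"twist": [0,0,0],"gripper": -1},
    {"travel": [0.006,0,0],"twist": [0,0,0],"gripper": -1}
  ]
}}

```text
t: 30.88
eef_pos: [0.6058, 0.1831, 0.2772]
tcp_rot: [[-0.0, 1.0, -0.0], [-0.0, -0.0, -1.0], [-1.0, -0.0, 0.0]]
ft_force: [1.0, -0.2, -4.2]
finger_gap: 0.0409
```

{"fn": "arm_command", "kwargs": {
  "moves": [
    {"travel": [0.003,0,0],"twist": [0,0,0],"gripper": -1},
    {"travel": [0.006,0,0],"twist": [0,0,0],"gripper": -1},
    {"travel": [0.006,0,0],"twist": [0,0,0],"gripper": -1}
  ]
}}

```text
t: 31.25
eef_pos: [0.6058, 0.1831, 0.2724]
tcp_rot: [[0.0, 1.0, -0.0], [-0.0, -0.0, -1.0], [-1.0, 0.0, 0.0]]
ft_force: [2.7, 0.2, -4.8]
finger_gap: 0.0407
```

{"fn": "arm_command", "kwargs": {
  "moves": [
    {"travel": [0.003,0,0],"twist": [0,0,0],"gripper": -1},
    {"travel": [0.006,0,0],"twist": [0,0,0],"gripper": -1},
    {"travel": [0.006,0,0],"twist": [0,0,0],"gripper": -1}
  ]
}}

```text
t: 31.62
eef_pos: [0.6058, 0.1831, 0.2676]
tcp_rot: [[0.0, 1.0, -0.0], [-0.0, -0.0, -1.0], [-1.0, 0.0, 0.0]]
ft_force: [3.1, -0.4, -4.3]
finger_gap: 0.0408
```

{"fn": "arm_command", "kwargs": {
  "moves": [
    {"travel": [0.003,0,0],"twist": [0,0,0],"gripper": -1},
    {"travel": [0.005,0,0],"twist": [0,0,0],"gripper": -1},
    {"travel": [0.005,0,0],"twist": [0,0,0],"gripper": -1}
  ]
}}

```text
t: 32.0
eef_pos: [0.6058, 0.1831, 0.2637]
tcp_rot: [[0.0, 1.0, -0.0], [-0.0, -0.0, -1.0], [-1.0, 0.0, 0.0]]
ft_force: [3.1, -0.3, -4.1]
finger_gap: 0.0411
```

Now 3.4 mm to the expected bottom.

{"fn": "arm_command", "kwargs": {
  "moves": [
    {"travel": [0.0025,0,0],"twist": [0,0,0],"gripper": -1},
    {"travel": [0.003,0,0],"twist": [0,0,0],"gripper": -1},
    {"travel": [0.003,0,0],"twist": [0,0,0],"gripper": -1}
  ]
}}

```text
t: 32.38
eef_pos: [0.6058, 0.1831, 0.2615]
tcp_rot: [[0.0, 1.0, -0.0], [-0.0, -0.0, -1.0], [-1.0, 0.0, 0.0]]
ft_force: [3.4, -0.5, -1.7]
finger_gap: 0.0405
```

{"fn": "arm_command", "kwargs": {
  "moves": [
    {"travel": [0.001,0,0],"twist": [0,0,0],"gripper": -1},
    {"travel": [0.0015,0,0],"twist": [0,0,0],"gripper": -1},
    {"travel": [0.0015,0,0],"twist": [0,0,0],"gripper": -1}
  ]
}}

```text
t: 32.75
eef_pos: [0.6058, 0.1831, 0.2604]
tcp_rot: [[0.0, 1.0, -0.0], [-0.0, -0.0, -1.0], [-1.0, 0.0, 0.0]]
ft_force: [3.0, -0.4, -0.6]
finger_gap: 0.0413
```

{"fn": "arm_command", "kwargs": {
  "moves": [
    {"travel": [0.0012,0,0],"twist": [0,0,0],"gripper": -1},
    {"travel": [0.0012,0,0],"twist": [0,0,0],"gripper": -1}
  ]
}}

```text
t: 33.0
eef_pos: [0.6057, 0.1831, 0.2604]
tcp_rot: [[0.001, 1.0, -0.0], [-0.0, -0.0, -1.0], [-1.0, 0.001, 0.0]]
ft_force: [3.8, -0.5, 4.2]
finger_gap: 0.041
```

{"fn": "arm_command", "kwargs": {
  "moves": [
    {"travel": [0,0,0],"twist": [0,0,0],"gripper": 0.2},
    {"travel": [0,0,0],"twist": [0,0,0],"gripper": 0.4},
    {"travel": [0,0,0],"twist": [0,0,0],"gripper": 0.4},
    {"travel": [0,0,0],"twist": [0,0,0],"gripper": 0.4}
  ]
}}

```text
t: 33.5
eef_pos: [0.6053, 0.1831, 0.2589]
tcp_rot: [[-0.002, 1.0, -0.0], [-0.001, -0.0, -1.0], [-1.0, -0.002, 0.001]]
ft_force: [0.8, -0.3, 1.0]
finger_gap: 0.0599
```

{"fn": "arm_command", "kwargs": {
  "moves": [
    {"travel": [-0.03,0,0],"twist": [0,0,0],"gripper": 0.4},
    {"travel": [-0.08,0,0],"twist": [0,0,0],"gripper": 0.4},
    {"travel": [-0.15,0,0.1],"twist": [0,0,0],"gripper": 0.4},
    {"travel": [-0.2,0,0.2],"twist": [0,0,0],"gripper": 0.4},
    {"travel": [-0.2,0,0.3],"twist": [0,0,0],"gripper": 0.4},
    {"travel": [-0.2,0,0.3],"twist": [0,0,0],"gripper": 0.4},
    {"travel": [-0.2,0,0.3],"twist": [0,0,0],"gripper": 0.4}
  ]
}}

```text
t: 34.38
eef_pos: [0.6056, -0.0605, 0.4203]
tcp_rot: [[0.001, 1.0, -0.005], [-0.002, -0.005, -1.0], [-1.0, 0.001, 0.002]]
ft_force: [0.7, 1.3, -0.0]
finger_gap: 0.06
```

Run:
```python
from pk import *
from h import *
from look import look
look("top",14,(220,330,140,240),7);look("scene",14)
p,R,o=now();print(p,o["ft_force"],o["t"],o["finger_gap"])
K,T=cam("top",14);d=np.load("pics/top14.npy")
vv,uu=np.mgrid[:400,:640];X=np.stack([(uu-K[0,2])/K[0,0]*d,(vv-K[1,2])/K[1,1]*d,d],-1)-T[:3,3];W=X@T[:3,:3]
m=(d>0)&(W[...,2]>.115)&(W[...,2]<.14)&(np.hypot(W[...,0]-.605,W[...,1]-.183)<.03);w=W[m];print(len(w),w.min(0),w.max(0),(w.min(0)+w.max(0))/2,np.median(w[:,2]))
```

```text
[ 0.60558645 -0.05817044  0.41942491] [0.04141417 0.22733349 0.35680406] 34.475 0.05972250350449787
221 [0.58398934 0.16316704 0.11561681] [0.62415473 0.20280234 0.12973415] [0.60407204 0.18298469 0.12267548] 0.12511239435401358
```

View pics/top14c.png

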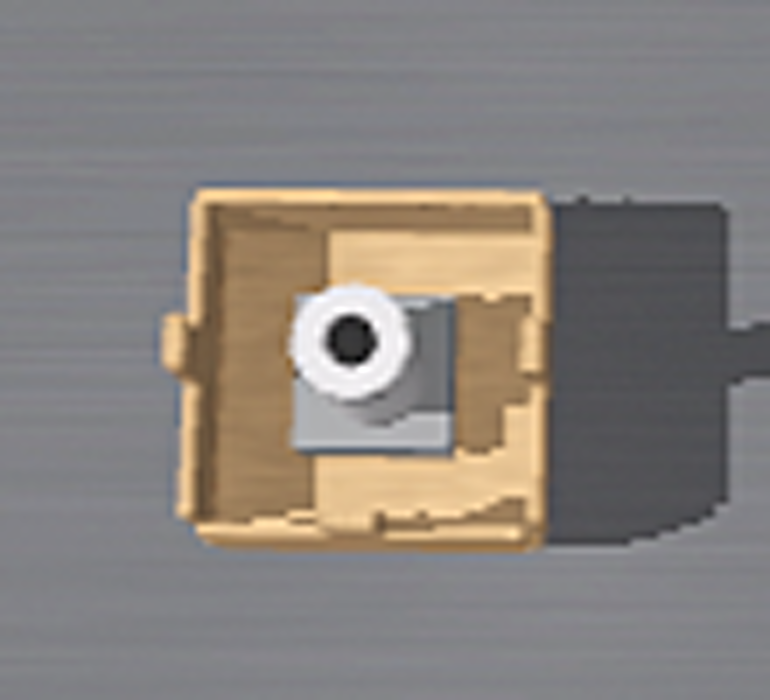

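View pics/scene14.png

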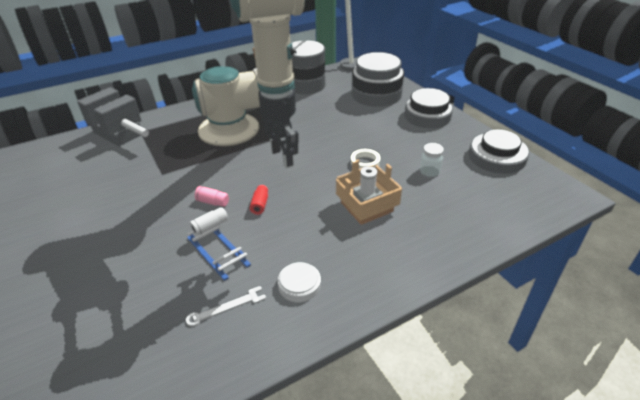

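Run:
```python
from h import *
K,T=cam("top",14);d=np.load("pics/top14.npy")
vv,uu=np.mgrid[:400,:640];X=np.stack([(uu-K[0,2])/K[0,0]*d,(vv-K[1,2])/K[1,1]*d,d],-1)-T[:3,3];W=X@T[:3,:3]
for nm,cx,cy in(("L",.606,.25),("R",.604,.116),("N",.54,.185)):
    for z0,z1 in((.075,.092),(.105,.125)):
        m=(d>0)&(W[...,2]>z0)&(W[...,2]<z1)&(abs(W[...,0]-cx)<.02)&(abs(W[...,1]-cy)<.02);w=W[m]
        if len(w):print(nm,len(w),np.round(np.median(w,0),4),np.round(w.max(0),4))
```

```text
L 23 [0.602  0.2475 0.0815] [0.6253 0.2508 0.0888]
L 30 [0.6067 0.2489 0.1185] [0.6169 0.2521 0.122 ]
R 12 [0.6003 0.1169 0.0871] [0.6222 0.1194 0.0905]
R 25 [0.6039 0.1197 0.1185] [0.6144 0.1225 0.1219]
N 17 [0.5395 0.1753 0.0865] [0.5443 0.2048 0.0918]
N 27 [0.5404 0.1842 0.1187] [0.5437 0.1951 0.1211]
```

The tabs stand directly above their fold lines, so all three panels are upright. Handing in.

```bash
python3 -c "
from rig import *
print(sign_off())"
```

```text
the job is handed in; nothing more can be done
None
```

The job is handed in at about 34.5 s of the 72 s allowed. The bush with the 34 mm spigot is seated in the pocket and all three panels are upright.

**What I did**
- **Panels:** I pushed the right, near and left panels up with the closed fingers until each met its stop, at 10–18 N.
- **Choosing the bush:** The far silver bush fits. A depth fit gave spigot radii of 17.0 mm (far) and 19.1 mm (near). I also felt the far one with the jaws: they read about 32 mm on the spigot and 40.5 mm on the 42 mm body, so the jaws read about 2 mm low and the spigot is 34 mm. I did not feel the near bush.
- **Standing and inserting:** I stood the bush on its spigot end at about (0.609, -0.069) and let go. I then took it again from above and lowered it into the pocket until it touched bottom at 4 N.

**Last checks**
- The bush's top is at 0.125 m (0.126 m expected), and its centre is within about 2 mm of the pocket's centre.
- The three tabs stand directly above their fold lines.
- The other bush is still on the rest. The bystanders look unmoved in the last scene picture, but I did not measure them.
- The arm is clear of everything.

**What went wrong on the way**
- My first choice of pose for standing the bush brought the last joint to its limit (it read -2.702 against -2.7 rad). I backed off and used another direction; I don't know whether the judge counts that as passing its range.
- Over the pocket, the first alignment was about 2–3 mm off. I corrected it before going in.

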